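# Store the bearing balls and take the outer cover off the double-lidded specimen tin

### The arm

A 6-joint arm with a two-finger parallel gripper is mounted at the origin on the work surface. World frame = base frame: x ahead of the robot, y to its left, z up, the work surface at z = 0. Lengths are in mm, angles in degrees, forces in N, time in s.
With the tool pointing down it reaches from about 300 to 850 mm from the base axis. Payload 4.2 kg.
Tool frame: the origin (TCP) lies midway between the tips of the shut fingers; the grasp point (between the pads) lies 19 mm behind it; x points along the fingers, y is the direction in which the jaws open and shut, and the axes are right-handed (so a half turn about x gives the same grasp; the last joint's range is limited). The gripper opens to 91 mm and grips with 3 to 60 N. Pads are 32 mm wide; open, the fingers measure 118 mm over their backs; the gripper's body (76 mm by 178 mm) begins 60 mm behind the grasp point.
Start: joints at [-68.239, 18.312, 89.639, -0, 72.044, -1.146], TCP at [223.814, -529.67, 213.976] pointing down, gripper open.
Joint ranges: [-177.97, 177.97], [-48.28, 115.42], [12.27, 149.76], [-77.06, 257.06], [2.81, 150.46], [-146.56, 146.56]. Speed limits (degrees/s): [147.25, 147.25, 180, 180, 180, 180].

### API

Orientations are given as [roll, pitch, yaw] about the fixed x, y, z axes, in that order (R = Rz(yaw) Ry(pitch) Rx(roll)).
In Python, from workcell import * gives the robot as it stands.
- The arm moves only by the shell command python3 -m handwheel 'ROWS' [FORCE]. ROWS is a JSON object of lists of equal length, an entry for each row: "gripper": the closure, from 0 (fully open) to 1 (shut); "offset": the shift along the tool's x, y, z in mm, a list of three; "rot": the turn, a rotation vector about the tool's x, y, z in degrees, a list of three. A call has 1 to 5 rows; each row is the pose to reach, as a shift and turn from the pose commanded when the call began, along the tool's axes at that moment; what a row does not reach only later rows make up. A row lasts 1/12 s, in which the tool goes at most 41.7 mm and 7.16 degrees, less where a joint would pass 70% of its speed; a pose out of reach is approached as far as the arm can. A call with a gripper value outside its range is refused whole. The fingers move at their own pace and stop on an object; FORCE is the grip in N (left out, the last holds). Time passes only in rows, so rows that repeat a pose let the fingers close. It gives the time, the measured TCP pose, the force and the opening at its end, in the units of the state.
- state(): the state, without advancing time (a new reading comes with each control period).
- grab_frame(name): name is "scene" or "top"; returns the picture (420x560x3 uint8, red, green, blue); there is no depth.
- camera_params(name): a dict with "fx", "fy", "cx", "cy" (pixels), "position" and "attitude" of the camera in the world. Camera axes: x right, y up, looking along -z (the intrinsics and any distortion apply to the point x, -y, -z); pixel columns grow to the right and rows downward; lengths in mm; the calibration is good to about 2 mm. A picture is of the moment at which its call begins. camera_params takes no time and is no camera call.
- job_done(): hands the job in, once; it reports no verdict.
The state is a dict: "time_s": time; "qpos": joint angles; "qvel": joint speeds; "effort": joint torques, N m; "ee_pos": TCP position; "ee_rot": TCP orientation; "force": force on the tool from outside, world axes, zero at the start; "torque": the same for the moment, N m; "gripper_width": finger opening in mm.
Only numpy, scipy, OpenCV 4.12 (cv2) and the standard library are available. Lean on these libraries where they do the work, as an engineer would, in place of code of your own. Each camera call takes 0.05 s, during which the arm holds its last target.

### The job

Take the pouring cup by its orange handle, pour all six brass balls into the open steel specimen tin, and stand the cup upright on the bench again. Then carry the double lid over by the red knob of its white inner lid, with the blue outer cover still riding on it, lower it gently (never dropped) until the inner lid sits fully home in the tin, and let go. Last, grip the blue cover by its collar and lift it alone, level, until it is several centimetres clear above the red knob, leaving the inner lid seated in the tin; finish still holding the cover up there directly above the tin, and leave everything else on the bench where it is.

Things in the scene. Friction and masses are not known exactly. Their poses are not given: they have to be found in the camera images.
- tin: open round steel tin fixed to the bench on a thin black base plate (130 x 130 x 4 mm): outer diameter 92, inner 84, height 60 mm, inner floor 5 mm up. Origin at the centre of its underside, on the bench; z up. With the inner lid fully home the knob's point (inner_knob) is 114 mm above this origin
- cup_handle (a point): grip point on the upright orange handle bar of the pouring cup (about 240 g with balls). Bar: 26 mm along x, 10 mm along y (the width to grip), from the bench up to 86 mm; the point is on its centre line, 66 mm above the bench. The cup's trough lies on the -x side, its walls 40 mm high, 46 mm wide outside; its mouth faces -x. Axes z up
- cup_lip (a point): middle of the pouring lip at the aluminium cup's open mouth, 28 mm above its underside; in the handle's frame at x = -123, z = -38 mm, same axes. From here a ramp 40 mm wide slopes down at 26 degrees to the flat floor; the flat underside begins 50 mm behind the lip. The balls roll out once the cup is tipped mouth-down over about 35 degrees; 60 degrees empties it
- inner_knob (a point): on the axis of the white inner lid's red knob (post, 22 mm diameter), 12 mm below its top, 64 mm above the lid's underside. Its top 26 mm stand out of the blue collar, free to grip. Flange 96 mm diameter, 5 mm thick, its underside 54 mm below this point; it rests on the tin's rim. Below it a plug, 80 mm diameter, 10 mm deep, enters the tin; at the start the lid stands on it. 160 g. z up
- outer_collar (a point): on the axis of the blue outer cover, half-way up its collar: an upright tube, 40 mm outside, 32 mm inside diameter, from 15 mm below to 15 mm above this point; the knob passes freely through. Under it a disc, 110 mm diameter, 5 mm thick, lies loose on the inner lid's flange (4 mm play all round); its skirt hangs to 31 mm below this point. 130 g. z up
- ball0_center (a point): centre of one of the six brass balls, 16 mm in diameter, 17 g; at the start all lie in the pouring cup
- ball1_center (a point): centre of one of the six brass balls, 16 mm in diameter, 17 g; at the start all lie in the pouring cup
- ball2_center (a point): centre of one of the six brass balls, 16 mm in diameter, 17 g; at the start all lie in the pouring cup
- ball3_center (a point): centre of one of the six brass balls, 16 mm in diameter, 17 g; at the start all lie in the pouring cup
- ball4_center (a point): centre of one of the six brass balls, 16 mm in diameter, 17 g; at the start all lie in the pouring cup
- ball5_center (a point): centre of one of the six brass balls, 16 mm in diameter, 17 g; at the start all lie in the pouring cup
- bottle_mid (a point): white bottle, 60 mm in diameter, 90 mm high, standing; bystander; point half-way up
- dishes_mid (a point): stack of four round dishes, 80 mm in diameter, 50 mm high; bystander; point half-way up
- brush_grip (a point): brush lying on the bench, about 160 mm long; bystander; point on its handle
- mount_mid (a point): black specimen mount, disc 30 mm in diameter, 18 mm high; bystander; point half-way up
- mount2_mid (a point): green specimen mount, disc 30 mm in diameter, 18 mm high; bystander; point half-way up

How it is judged (in metres and radians):
On the way, in this order (a step that is already met when the one before it is completed fails the run):
1. all six balls are in the tin (horizontal distance between each of ball0_center, ball1_center, ball2_center, ball3_center, ball4_center, ball5_center and tin below 0.042 m and height (world z) of each of ball0_center, ball1_center, ball2_center, ball3_center, ball4_center, ball5_center below 0.055 m), for 0.2 s.
2. the inner lid is fully home in the tin with the blue cover still on it, let go, and the cup stands on the bench (all of step 1 and horizontal distance between inner_knob and tin below 0.006 m and z of inner_knob in the frame of tin between 0.111 and 0.1165 m and angle between inner_knob's own z axis and vertical below 0.05 rad and z of outer_collar in the frame of inner_knob below -0.025 m and contact force between the fingers and inner below 0.1 N and angle between cup_handle's own z axis and vertical below 0.15 rad and height (world z) of cup_handle below 0.074 m), for 0.2 s.
At the end, for the whole second after the job is handed in: Six balls in the tin; inner lid home (within 6 mm of the axis, 3 mm of seated height, 0.05 rad); cover held by the fingers, level within 0.2 rad, collar point over 165 mm above the bench, within 60 mm of the tin axis, still, touching no lid, tin or cup; cup upright on the bench (all of step 1 and horizontal distance between inner_knob and tin below 0.006 m and z of inner_knob in the frame of tin between 0.111 and 0.1165 m and angle between inner_knob's own z axis and vertical below 0.05 rad and height (world z) of outer_collar above 0.165 m and horizontal distance between outer_collar and tin below 0.06 m and angle between outer_collar's own z axis and vertical below 0.2 rad and contact force between the fingers and outer above 1 N and contact force between outer and inner below 0.05 N and contact force between outer and tin below 0.05 N and contact force between outer and cup below 0.05 N and linear speed of outer below 0.05 m/s and angle between cup_handle's own z axis and vertical below 0.15 rad and height (world z) of cup_handle below 0.074 m and linear speed of cup below 0.03 m/s); the arm keeps its last pose, push and grip.
It fails at once if the cover is parted from the inner lid while the inner lid is not home in the tin (z of outer_collar in the frame of inner_knob above -0.015 m and (horizontal distance between inner_knob and tin above 0.01 m or z of inner_knob in the frame of tin above 0.119 m or angle between inner_knob's own z axis and vertical above 0.1 rad)).
It fails at once if the lids are dropped rather than lowered (contact force between the fingers and inner below 0.05 N and linear speed of inner above 0.35 m/s).
It fails at once if a bystander is moved more than 30 mm (distance of any of bottle_mid, dishes_mid, brush_grip, mount_mid, mount2_mid from where it was at the start of the episode above 0.03 m).
It also fails if it takes over 72 s, if anything falls off the work surface, if the arm or the gripper's body presses on something with over 40 N, if the wrist force passes 120 N, or if a joint passes its speed limit or range.

## Working session

There is one attempt and no reset: what is moved stays moved. The work goes in short steps, Python scripts to look and compute and a shell command to move; the robot and the scene stay as the last step left them, time stands still between calls to the robot, and variables do not carry over. Pictures are saved under pics/ and viewed, and the job is handed in when it is done.

```bash
mkdir -p pics; ls; python3 - <<'E'
from workcell import *
import cv2
print(state())
for n in("scene","top"):
    print(camera_params(n))
    cv2.imwrite(f"pics/{n}0.png",grab_frame(n)[:,:,::-1])
E
```

```text
pics
{'time_s': 0.0, 'qpos': array([-6.82394862e+01,  1.83512092e+01,  8.97075652e+01, -4.26937367e-05,
        7.20423190e+01, -1.14600225e+00]), 'qvel': array([ 0.02733102,  0.04811243, -0.01787131,  0.00566774,  0.05539386,
        0.01203441]), 'effort': array([ 2.61010347e-03, -4.12454796e+01, -2.31969935e+01,  7.28712184e-02,
        4.56349505e-02, -1.35805603e-04]), 'ee_pos': array([ 223.61785277, -529.18446098,  213.11674769]), 'ee_rot': array([-91.12299707,  89.8989066 , 111.78353215]), 'force': array([-0.66079403,  0.33612815, -0.61440316]), 'torque': array([-0.01526967, -0.01542145, -0.00359294]), 'gripper_width': 90.97118933002247}
{'fx': 512.4376290544589, 'fy': 512.4376290544589, 'cx': 280.1240803153927, 'cy': 209.1382046725747, 'position': array([1394.66939701, -352.52914261,  717.14287267]), 'attitude': array([53.2477683 , -1.27853274, 65.33609896])}
{'fx': 474.39950464169624, 'fy': 474.39950464169624, 'cx': 279.21409115952594, 'cy': 209.76352399929107, 'position': array([ 438.11714911,    9.48719039, 1228.3475117 ]), 'attitude': array([  9.22031212,  -0.2308912 , -88.92835969])}
```

View pics/scene0.png

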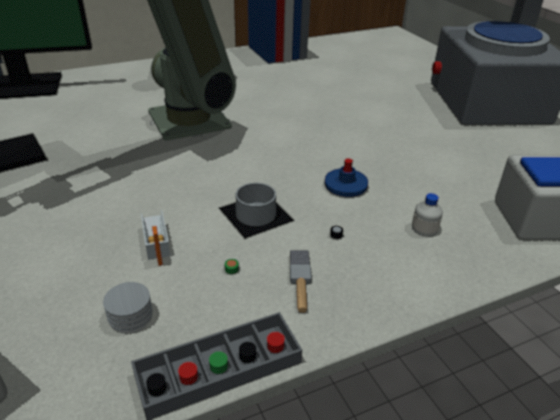

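View pics/top0.png

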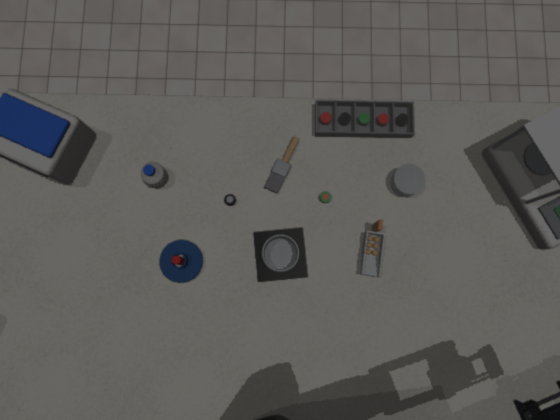

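```bash
cat > h.py <<'E'
from workcell import *
import cv2, numpy as np
from scipy.spatial.transform import Rotation as Ro
def cam(n):
    p=camera_params(n); return p,Ro.from_euler('xyz',p['attitude'],degrees=True).as_matrix()
def ray(n,u,v,z):
    p,R=cam(n); d=R@np.array([(u-p['cx'])/p['fx'],-(v-p['cy'])/p['fy'],-1]); o=p['position']
    return o+d*(z-o[2])/d[2]
def proj(n,P):
    p,R=cam(n); c=R.T@(np.array(P)-p['position']); return p['cx']+p['fx']*c[0]/-c[2], p['cy']+p['fy']*c[1]/c[2]
def crop(src,out,u0,v0,u1,v1,k):
    im=cv2.imread(src); c=im[v0:v1,u0:u1]; c=cv2.resize(c,None,fx=k,fy=k,interpolation=cv2.INTER_CUBIC)
    c=cv2.convertScaleAbs(c,alpha=1.6)
    for i,u in enumerate(range(u0,u1,10)):
        cv2.putText(c,str(u),(int((u-u0)*k),8),0,0.3,(0,255,255),1); cv2.line(c,(int((u-u0)*k),10),(int((u-u0)*k),16),(0,255,255),1)
    for v in range(v0,v1,10):
        cv2.putText(c,str(v),(0,int((v-v0)*k)+4),0,0.3,(0,255,255),1); cv2.line(c,(22,int((v-v0)*k)),(28,int((v-v0)*k)),(0,255,255),1)
    cv2.imwrite(out,c)
E
python3 - <<'E'
from h import *
crop('pics/top0.png','pics/t_mid.png',240,200,400,300,5)
crop('pics/top0.png','pics/t_lid.png',150,230,220,290,8)
crop('pics/scene0.png','pics/s_cup.png',130,190,190,280,6)
crop('pics/scene0.png','pics/s_lid.png',310,140,390,210,8)
crop('pics/scene0.png','pics/s_tin.png',210,170,310,240,7)
E
```

```text
(no output)
```

View pics/t_mid.png

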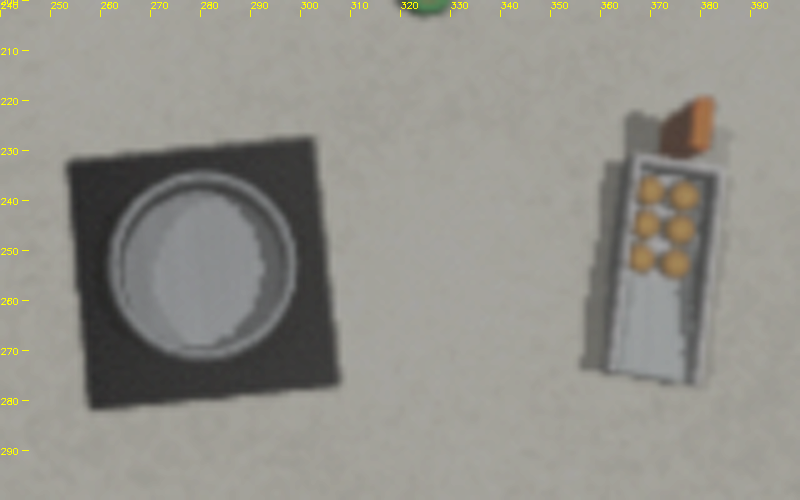

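View pics/t_lid.png

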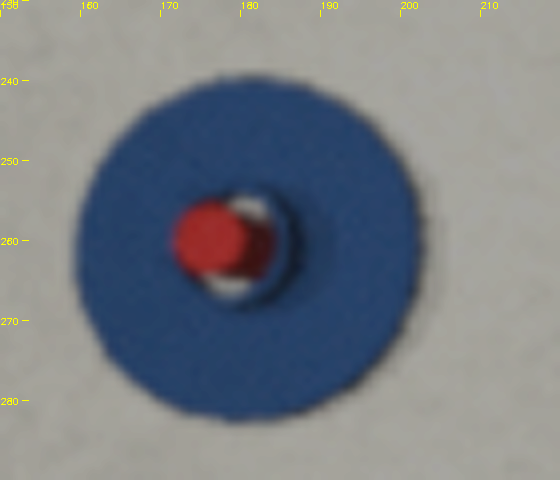

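View pics/s_cup.png

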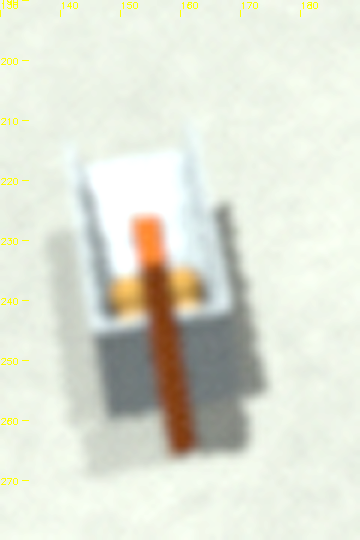

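View pics/s_lid.png

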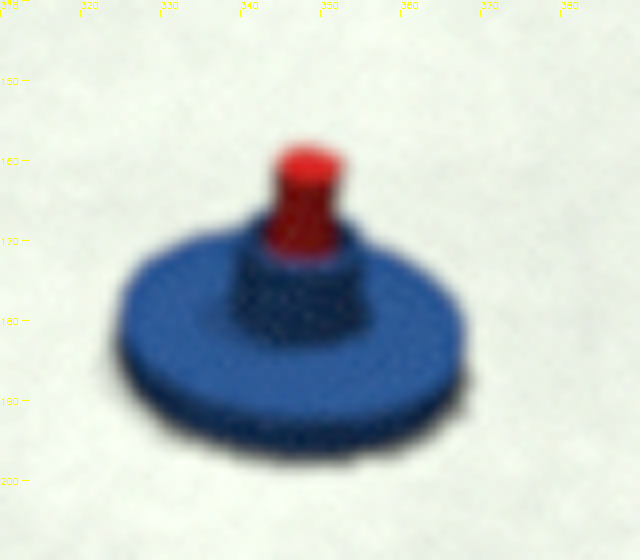

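View pics/s_tin.png

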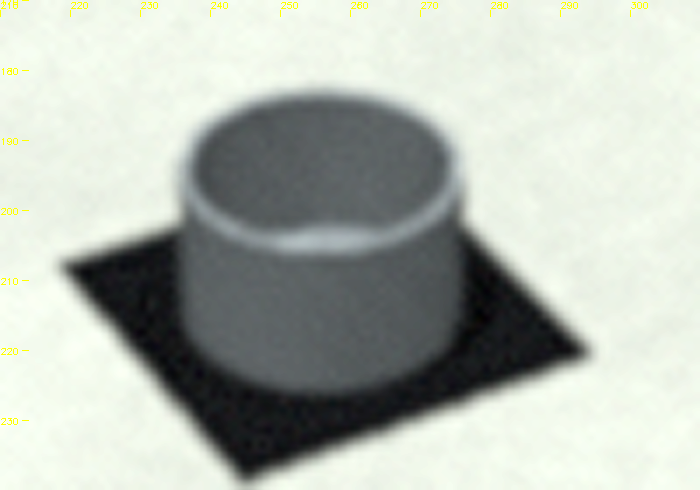

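```bash
python3 - <<'E'
from h import *
np.set_printoptions(precision=1,suppress=True)
print('tin',ray('top',280.3,253.1,60),ray('scene',255.4,194,60))
for c in [(253.5,232),(302.5,227.3),(308,276.8),(258,281.8)]: print('plate',ray('top',*c,4))
print('knob',ray('top',175.2,260,76),ray('scene',347.4,160.6,76))
print('disc',ray('top',180.8,261,20),ray('scene',346.0,182.5,20))
print('handle',ray('top',380.3,225,86),ray('scene',154.3,230,86))
for c in [(366.8,231.3),(384.2,234),(361.6,274),(379.5,277)]: print('cup z40',ray('top',*c,40))
for n,c in dict(bottle=(152,172),dishes=(408,180),brush=(282,165),m1=(230,200),m2=(326,197)).items(): print(n,ray('top',*c,20))
print(ray('top',297,138,10),ray('top',270,190,10))
E
```

```text
tin [520.    3.6  60. ] [528.2   0.9  60. ]
plate [577.2  73.9   4. ]
plate [591.9 -53.1   4. ]
plate [464.7 -68.6   4. ]
plate [449.7  58.9   4. ]
knob [497.4 257.4  76. ] [505.9 249.7  76. ]
disc [498.  255.2  20. ] [516.4 246.   20. ]
handle [ 590.9 -237.8   86. ] [ 598.6 -239.6   86. ]
cup z40 [ 580.4 -213.5   40. ]
cup z40 [ 574.4 -257.3   40. ]
cup z40 [ 473.4 -199.4   40. ]
cup z40 [ 466.8 -243.8   40. ]
bottle [727.8 342.3  20. ]
dishes [ 719.5 -326.3   20. ]
brush [753.3   3.2  20. ]
m1 [657.5 136.1  20. ]
m2 [ 670.2 -112.4   20. ]
[830.8 -35.5  10. ] [687.9  33.4  10. ]
```

```bash
cat >> h.py <<'E'
np.set_printoptions(precision=2,suppress=True)
def Rst(s=None):
    s=s or state(); return Ro.from_euler('xyz',s['ee_rot'],degrees=True).as_matrix()
def Rtool(yaw,tilt,flip=1):
    """tool frame for cup frame yaw (cup y = jaw). tilt>0: tool points toward cup -x by tilt deg from down"""
    Rc=Ro.from_euler('z',yaw,degrees=True).as_matrix(); t=np.radians(tilt)
    x=Rc@np.array([-np.sin(t),0,-np.cos(t)]); y=flip*Rc[:,1]
    return np.column_stack([x,y,np.cross(x,y)])
def plan(p,R,s=None):
    s=s or state(); R0=Rst(s)
    off=R0.T@(np.array(p)-s['ee_pos']); rv=Ro.from_matrix(R0.T@R).as_rotvec(degrees=True)
    print('t',round(s['time_s'],2),'tcp',s['ee_pos'],'F',s['force'],'w',round(s['gripper_width'],1),'q',s['qpos'])
    print('offset',off,'rot',rv,'|',np.linalg.norm(off),np.linalg.norm(rv)); return off,rv
E
python3 - <<'E'
from h import *
print(Rst())
for f in(1,-1):
    R=Rtool(-7.3,20,f)
    tcp=np.array([591,-238,75])+R[:,0]*19
    print(tcp); plan(tcp+[0,0,90],R)
E
```

```text
[[-0.    0.39 -0.92]
 [ 0.   -0.92 -0.39]
 [-1.   -0.   -0.  ]]
[ 584.55 -237.17   57.15]
t 0.1 tcp [ 223.65 -529.24  213.21] F [ 0.78  0.5  -0.74] w 91.7 q [-68.24  18.35  89.7   -0.    72.04  -1.14]
offset [  66.28 -128.47 -446.12] rot [-147.81    6.92  -26.03] | 468.9572086479831 150.24868457430344
[ 584.55 -237.17   57.15]
t 0.1 tcp [ 223.65 -529.24  213.21] F [ 0.78  0.5  -0.74] w 91.7 q [-68.24  18.35  89.7   -0.    72.04  -1.14]
offset [  66.28 -128.47 -446.12] rot [ 29.91 -19.51  -5.18] | 468.9572086479831 36.08527584214073
```

```bash
python3 -m handwheel '{"gripper":[0,0,0,0,0],"offset":[[4,-9,-31],[9,-18,-62],[14,-28,-98],[19,-38,-133],[24,-48,-168]],"rot":[[5,-3.3,-0.9],[10,-6.5,-1.7],[15,-9.8,-2.6],[20,-13,-3.5],[25,-16.3,-4.3]]}' 50; python3 - <<'E'
from h import *
R=Rtool(-7.3,20,-1); plan(np.array([591,-238,75])+R[:,0]*19+[0,0,90],R)
E
```

```text
time_s: 0.52
ee_pos: [360.7, -418.7, 189.9]
ee_rot: [-1.8, 73.1, 175.6]
force: [0.5, -1.3, -0.6]
gripper_width: 91.1
t 0.52 tcp [ 360.73 -418.68  189.94] F [ 0.53 -1.25 -0.63] w 91.1 q [-43.99  24.27  86.09 -10.75  82.93  51.15]
offset [ -19.83 -191.26 -218.86] rot [ 4.58 -3.1  -0.97] | 291.3302569801078 5.616822023412387
```

```bash
python3 -m handwheel '{"gripper":[0,0,0,0,0],"offset":[[-2,-26,-30],[-5,-52,-60],[-8,-78,-90],[-10,-104,-120],[-13,-130,-148]],"rot":[[1,-0.6,-0.2],[2,-1.2,-0.4],[3,-1.8,-0.6],[4,-2.5,-0.8],[4.6,-3.1,-1]]}'; python3 - <<'E'
from h import *
R=Rtool(-7.3,20,-1); plan(np.array([591,-238,75])+R[:,0]*19+[0,0,90],R)
E
```

```text
time_s: 0.93
ee_pos: [511.9, -294.1, 160.2]
ee_rot: [-0.4, 70.1, 172.5]
force: [-1.2, -0.4, 0.0]
gripper_width: 91.0
t 0.93 tcp [ 511.94 -294.14  160.23] F [-1.22 -0.38  0.02] w 91.0 q [-27.24  32.06  77.9   -6.62  88.89  71.03]
offset [ -9.72 -65.43 -65.68] rot [ 0.27 -0.06  0.06] | 93.21807930149708 0.2873256134307506
```

```bash
python3 -m handwheel '{"gripper":[0,0,0,0,0],"offset":[[-3,-22,-22],[-6,-44,-44],[-10,-60,-60],[-10,-65.4,-65.7],[-10,-65.4,-65.7]],"rot":[[0,0,0],[0,0,0],[0.2,0,0],[0.3,0,0],[0.3,0,0]]}'; python3 - <<'E'
from h import *
R=Rtool(-7.3,20,-1); plan(np.array([591,-238,75])+R[:,0]*19+[0,0,90],R)
for n in("scene","top"): cv2.imwrite(f"pics/{n}1.png",grab_frame(n)[:,:,::-1])
s=state()
for n in("scene","top"):
    print(n,'tcp',proj(n,s['ee_pos']))
crop('pics/top1.png','pics/t1.png',320,180,440,280,6)
crop('pics/scene1.png','pics/s1.png',100,140,220,260,5)
E
```

```text
time_s: 1.35
ee_pos: [584.2, -237.6, 147.2]
ee_rot: [-0.2, 70.1, 172.7]
force: [-0.4, 0.7, 0.9]
gripper_width: 90.9
t 1.35 tcp [ 584.15 -237.6   147.19] F [-0.44  0.67  0.88] w 90.9 q [-20.77  36.6   71.37  -4.54  91.45  77.07]
offset [-0.07 -0.47 -0.34] rot [ 0.13 -0.07  0.02] | 0.589636109569311 0.14762720683617161
scene tcp (np.float64(148.14934969132608), np.float64(199.36585969249566))
top tcp (np.float64(386.9027307807362), np.float64(225.1671812721735))
```

View pics/t1.png

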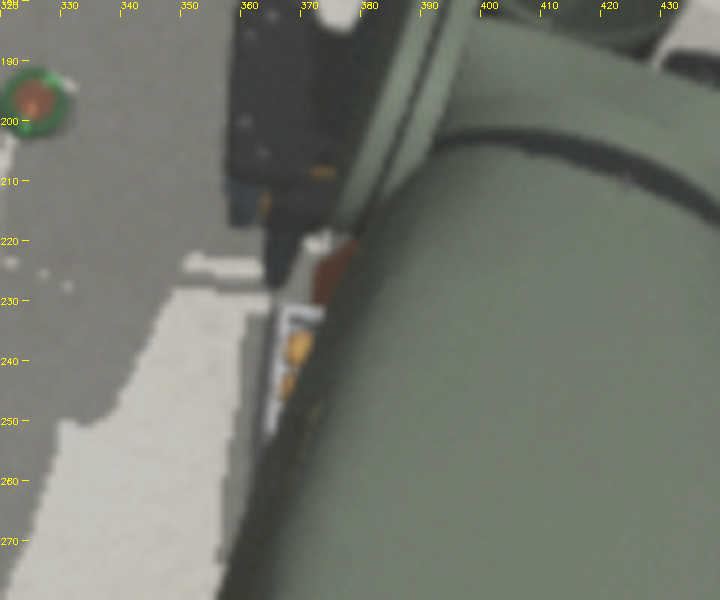

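View pics/s1.png

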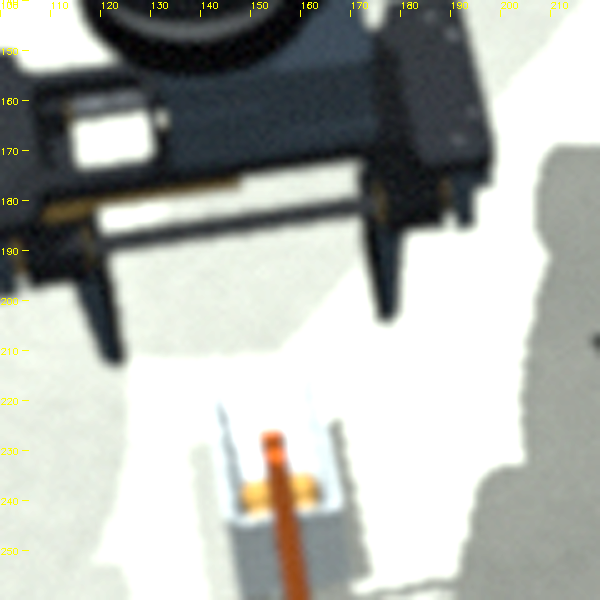

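```bash
python3 - <<'E'
from h import *
s=state();R=Rst()
for n in("scene","top"):
  for j in(-45.5,-52,45.5,52):
    for w in(-16,0,16): print(n,j,w,np.array(proj(n,s['ee_pos']+R@np.array([0,j,w]))))
E
cd pics; python3 - <<'E'
import cv2
im=cv2.imread('scene1.png')[170:230,100:200]; cv2.imwrite('s1b.png',cv2.convertScaleAbs(cv2.resize(im,None,fx=8,fy=8,interpolation=cv2.INTER_CUBIC),alpha=3))
E
```

```text
scene -45.5 -16 [173.85 202.41]
scene -45.5 0 [172.45 195.64]
scene -45.5 16 [171.08 188.97]
scene -52 -16 [177.3  201.87]
scene -52 0 [175.88 195.11]
scene -52 16 [174.48 188.46]
scene 45.5 -16 [124.27 210.19]
scene 45.5 0 [123.27 203.19]
scene 45.5 16 [122.28 196.3 ]
scene 52 -16 [120.64 210.76]
scene 52 0 [119.66 203.74]
scene 52 16 [118.7  196.83]
top -45.5 -16 [367.55 216.23]
top -45.5 0 [367.23 222.29]
top -45.5 16 [366.91 228.43]
top -52 -16 [364.76 215.82]
top -52 0 [364.42 221.88]
top -52 16 [364.08 228.02]
top 45.5 -16 [406.64 221.95]
top 45.5 0 [406.61 228.05]
top 45.5 16 [406.57 234.25]
top 52 -16 [409.44 222.35]
top 52 0 [409.42 228.46]
top 52 16 [409.41 234.66]
```

View pics/s1b.png

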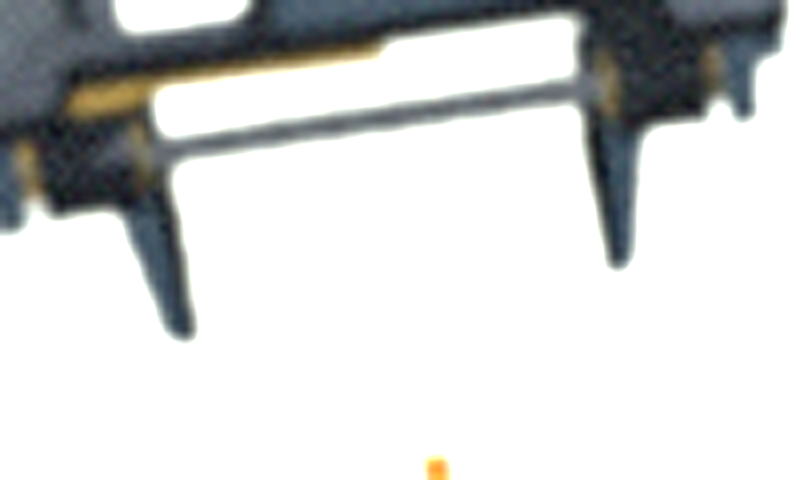

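```bash
python3 - <<'E'
from h import *
Rc=Ro.from_euler('z',-7.3,degrees=True).as_matrix(); h=np.array([591,-238,66])
for l in [(13,5,20),(13,-5,20),(-13,5,20),(-13,-5,20),(13,0,-66),(0,0,20)]:
    print(l,np.array(proj('scene',h+Rc@np.array(l))),np.array(proj('top',h+Rc@np.array(l))))
E
cd pics; python3 - <<'E'
import cv2
im=cv2.imread('scene1.png')[220:280,130:190]; cv2.imwrite('s1c.png',cv2.convertScaleAbs(cv2.resize(im,None,fx=10,fy=10,interpolation=cv2.INTER_CUBIC),alpha=1))
im=cv2.imread('top0.png')[215:240,360:395]; cv2.imwrite('t0c.png',cv2.convertScaleAbs(cv2.resize(im,None,fx=20,fy=20,interpolation=cv2.INTER_CUBIC),alpha=1.5))
E
```

```text
(13, 5, 20) [157.54 231.16] [378.92 219.41]
(13, -5, 20) [152.27 232.05] [383. 220.]
(-13, 5, 20) [156.   223.11] [377.72 229.91]
(-13, -5, 20) [150.83 223.97] [381.82 230.51]
(13, 0, -66) [160.16 264.45] [373.86 224.3 ]
(0, 0, 20) [154.16 227.53] [380.37 224.95]
```

View pics/s1c.png

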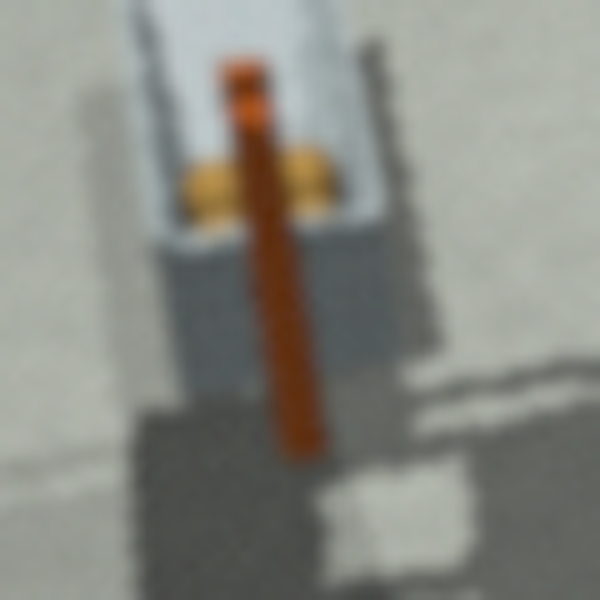

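View pics/t0c.png

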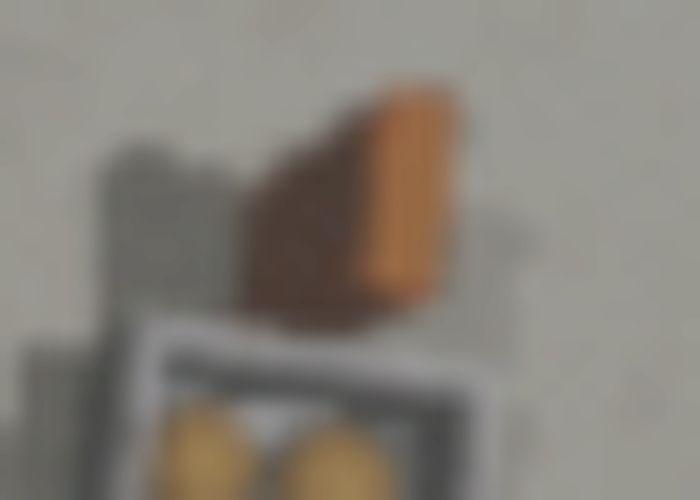

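```bash
python3 - <<'E'
from h import *
R=Rtool(-7.3,20,-1); plan(np.array([591,-238,74])+R[:,0]*19,R)
E
```

```text
t 1.45 tcp [ 582.45 -239.52  148.29] F [-0.92 -0.23  0.58] w 91.3 q [-20.95  36.47  71.45  -4.61  91.48  77.05]
offset [ 86.01  -2.6  -33.09] rot [-0.03 -0.07  0.01] | 92.19448333224722 0.07333314501849973
```

```bash
python3 -m handwheel '{"gripper":[0,0,0,0,0],"offset":[[28,0,-10],[52,-1,-20],[76,-2,-29],[86,-2.5,-33],[86,-2.5,-33]],"rot":[[0,0,0],[0,0,0],[0,0,0],[0,0,0],[0,0,0]]}'; python3 - <<'E'
from h import *
R=Rtool(-7.3,20,-1); plan(np.array([591,-238,74])+R[:,0]*19,R)
for n in("scene","top"): cv2.imwrite(f"pics/{n}2.png",grab_frame(n)[:,:,::-1])
crop('pics/scene2.png','pics/s2.png',100,170,220,290,5)
plan(np.array([591,-238,74])+R[:,0]*19,R)
E
```

```text
time_s: 1.87
ee_pos: [582.9, -237.2, 54.3]
ee_rot: [-0.3, 69.8, 172.3]
force: [-1.1, 0.7, 0.6]
gripper_width: 90.8
t 1.87 tcp [ 582.88 -237.16   54.27] F [-1.08  0.67  0.55] w 90.8 q [-20.79  40.75  77.46  -4.54  81.5   78.06]
offset [-2.33 -0.2  -0.92] rot [-0.08  0.17  0.13] | 2.513330582456231 0.22877833260915548
t 1.97 tcp [ 585.28 -237.66   57.49] F [0.53 0.39 1.33] w 91.1 q [-20.76  40.57  77.19  -4.54  81.58  78.07]
offset [ 1.52 -0.39  0.28] rot [-0.09 -0.19  0.03] | 1.5976095712166518 0.21422069916640976
```

View pics/s2.png

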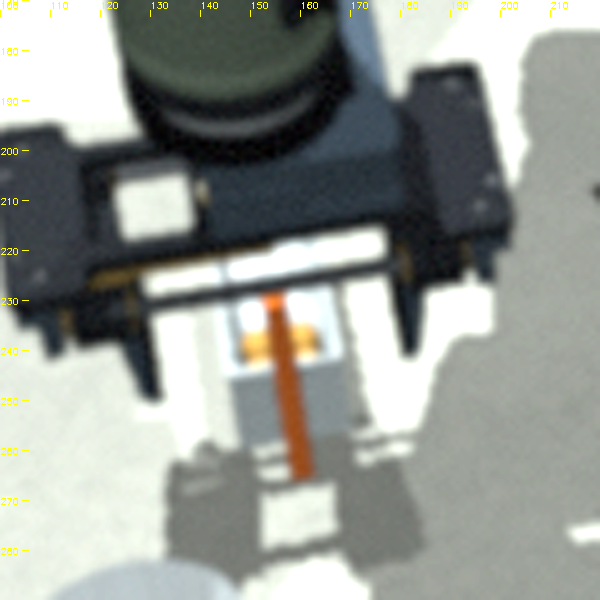

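```bash
python3 -m handwheel '{"gripper":[1,1,1,1,1],"offset":[[0,0,0],[0,0,0],[0,0,0],[0,0,0],[0,0,0]],"rot":[[0,0,0],[0,0,0],[0,0,0],[0,0,0],[0,0,0]]}' 55;python3 -m handwheel '{"gripper":[1,1,1,1],"offset":[[0,0,0],[0,0,0],[0,0,0],[0,0,0]],"rot":[[0,0,0],[0,0,0],[0,0,0],[0,0,0]]}'; python3 - <<'E'
from h import *
R=Rtool(-7.3,20,-1); plan(np.array([591,-238,74])+R[:,0]*19+[0,0,100],R)
E
```

```text
time_s: 2.38
ee_pos: [585.7, -236.7, 57.0]
ee_rot: [-0.0, 70.2, 172.6]
force: [0.1, -0.5, 0.8]
gripper_width: 61.2
time_s: 2.72
ee_pos: [585.5, -236.6, 56.4]
ee_rot: [-0.1, 70.1, 172.6]
force: [0.2, 0.7, -0.5]
gripper_width: 34.2
t 2.72 tcp [ 585.51 -236.59   56.39] F [ 0.21  0.72 -0.47] w 34.2 q [-20.67  40.64  77.24  -4.52  81.51  78.08]
offset [-93.54   0.64  34.69] rot [-0.01 -0.15  0.04] | 99.76371227826115 0.154744609211092
```

Fingers close at about 80 mm/s.

```bash
python3 -m handwheel '{"gripper":[1,1,1,1,1],"offset":[[0,0,0],[0,0,0],[0,0,0],[0,0,0],[0,0,0]],"rot":[[0,0,0],[0,0,0],[0,0,0],[0,0,0],[0,0,0]]}';python3 -m handwheel '{"gripper":[1,1],"offset":[[0,0,0],[0,0,0]],"rot":[[0,0,0],[0,0,0]]}'; python3 - <<'E'
from h import *
R=Rtool(-7.3,20,-1); plan(np.array([591,-238,74])+R[:,0]*19+[0,0,100],R)
E
```

```text
time_s: 3.13
ee_pos: [585.5, -236.6, 56.4]
ee_rot: [-0.1, 70.2, 172.6]
force: [-0.0, 0.5, -0.4]
gripper_width: 9.7
time_s: 3.3
ee_pos: [585.5, -236.6, 56.4]
ee_rot: [-0.1, 70.2, 172.6]
force: [0.4, -0.1, -0.2]
gripper_width: 9.7
t 3.3 tcp [ 585.54 -236.63   56.38] F [ 0.44 -0.11 -0.18] w 9.7 q [-20.68  40.64  77.24  -4.52  81.5   78.08]
offset [-93.53   0.61  34.71] rot [-0.02 -0.16  0.04] | 99.76741218980929 0.1655199992643208
```

```bash
cat >> h.py <<'E'
TIN=np.array([520,3.6,0.])
R0s=Ro.from_euler('xyz',[-0.1,70.2,172.6],degrees=True).as_matrix(); P0s=np.array([585.5,-236.6,56.4])
RC0=Ro.from_euler('z',-7.3,degrees=True).as_matrix(); H0=np.array([591,-238,66.])
Rtc=RC0.T@R0s; ptc=RC0.T@(P0s-H0)      # tool in cup(handle) frame
LIP=np.array([-123,0,-38.])
def cup_target(lip,yaw,tip):
    Rc=Ro.from_euler('zy',[yaw,-tip],degrees=True)  # intrinsic? handled below
    Rc=(Ro.from_euler('z',yaw,degrees=True)*Ro.from_euler('y',-tip,degrees=True)).as_matrix()
    h=np.array(lip)-Rc@LIP
    return h+Rc@ptc, Rc@Rtc
def cup_now(s=None):
    s=s or state(); Rc=Rst(s)@Rtc.T; h=s['ee_pos']-Rc@ptc
    print('handle',h,'lip',h+Rc@LIP,'tip',np.degrees(np.arcsin(Rc[2,0])) *-1,'yaw',np.degrees(np.arctan2(Rc[1,0],Rc[0,0])))
E
python3 - <<'E'
from h import *
cup_now()
plan(P0s+[0,0,110],R0s)
p,R=cup_target([540,3.6,130],-7.3,0); print(p)
E
```

```text
handle [ 591.05 -238.04   65.98] lip [ 469.02 -222.35   28.07] tip 0.04031354065762324 yaw -7.325370211360461
t 3.3 tcp [ 585.54 -236.63   56.38] F [ 0.44 -0.11 -0.18] w 9.7 q [-20.68  40.64  77.24  -4.52  81.5   78.08]
offset [-103.47   -0.09   37.38] rot [-0.03  0.04  0.01] | 110.01525425071688 0.04778102046861145
[656.5  -10.63 158.4 ]
```

```bash
sed -i "s/np.degrees(np.arcsin(Rc\[2,0\])) \*-1/np.degrees(np.arcsin(Rc[2,0]))/" h.py; python3 -m handwheel '{"gripper":[1,1,1,1,1],"offset":[[-8,0,3],[-28,0,10],[-56,0,20],[-84,0,30],[-103,0,37]],"rot":[[0,0,0],[0,0,0],[0,0,0],[0,0,0],[0,0,0]]}'; python3 - <<'E'
from h import *
cup_now()
for n in("scene","top"): cv2.imwrite(f"pics/{n}3.png",grab_frame(n)[:,:,::-1])
crop('pics/scene3.png','pics/s3.png',80,120,240,280,5)
p,R=cup_target([540,3.6,130],0,0); plan(p,R)
E
```

```text
time_s: 3.72
ee_pos: [586.3, -237.0, 168.9]
ee_rot: [0.0, 70.3, 172.7]
force: [0.4, -0.4, -2.5]
gripper_width: 9.8
handle [ 591.81 -238.37  178.56] lip [ 469.9  -222.73  140.26] tip 0.1409652401608138 yaw -7.323527796690234
t 3.82 tcp [ 587.59 -237.45  170.14] F [-0.43 -0.35 -3.06] w 9.9 q [-20.68  35.76  69.44  -4.48  93.63  77.12]
offset [  -2.   -248.68  -39.97] rot [-6.94 -0.45  2.34] | 251.88107822829764 7.3366502505798366
```

View pics/s3.png

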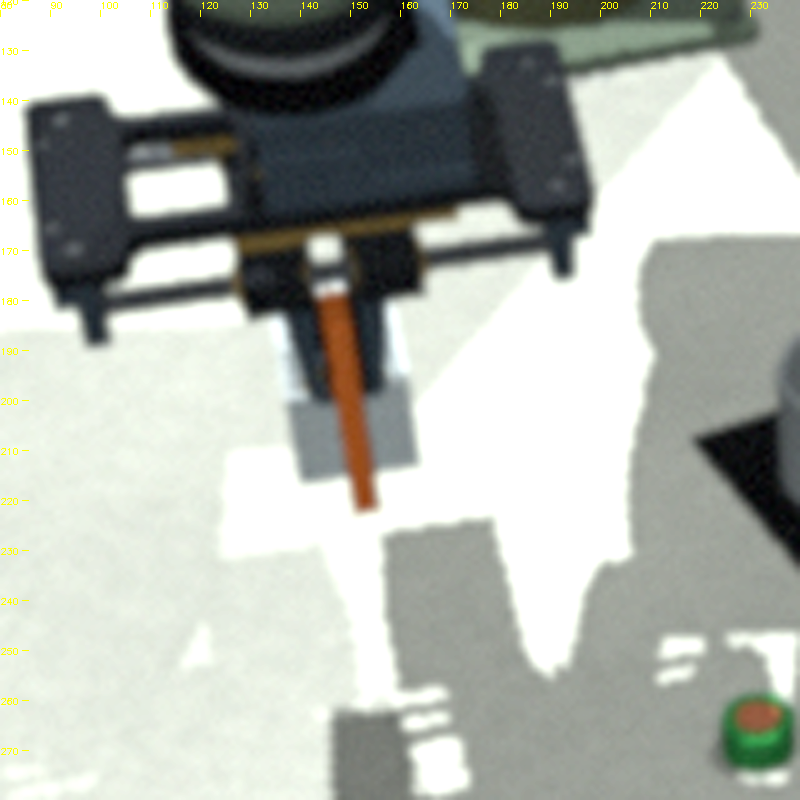

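```bash
python3 -m handwheel '{"gripper":[1,1,1,1,1],"offset":[[0,-8,-2],[0,-25,-5],[-1,-50,-9],[-1,-78,-13],[-1,-106,-18]],"rot":[[0,0,0],[-1,0,0.3],[-2,-0.1,0.6],[-3,-0.2,1],[-4,-0.2,1.3]]}'; python3 -m handwheel '{"gripper":[1,1,1,1,1],"offset":[[0,-28,-5],[0,-56,-8],[0,-84,-12],[0,-110,-16],[0,-130,-17]],"rot":[[-0.7,0,0.3],[-1.5,0,0.6],[-2.5,-0.1,1],[-2.9,-0.2,1.1],[-2.9,-0.2,1.1]]}'; python3 - <<'E'
from h import *
cup_now()
p,R=cup_target([540,3.6,130],0,0); plan(p,R)
E
```

```text
time_s: 4.23
ee_pos: [615.4, -132.1, 158.0]
ee_rot: [-0.7, 69.7, 176.2]
force: [-0.3, -1.0, -1.9]
gripper_width: 9.8
time_s: 4.65
ee_pos: [638.6, -1.5, 152.1]
ee_rot: [-0.6, 69.5, 179.5]
force: [-0.2, -0.4, -2.3]
gripper_width: 9.4
handle [644.32  -2.25 161.59] lip [520.86  -2.33 125.11] tip -0.7070840512452299 yaw 0.0937734539234727
t 4.65 tcp [638.57  -1.54 152.06] F [-0.17 -0.37 -2.34] w 9.4 q [-1.06 37.83 68.48 -0.2  94.2  88.83]
offset [-12.51  -5.82 -15.4 ] rot [0.15 0.71 0.14] | 20.678770067151426 0.7355815031380555
```

```bash
cat >> h.py <<'E'
def seq(tg,s=None):
    s=s or state(); R0=Rst(s); o=[];r=[]
    for lip,yaw,tip in tg:
        p,R=cup_target(lip,yaw,tip)
        o.append([round(float(v)) for v in R0.T@(p-s['ee_pos'])]); r.append([round(float(v),1) for v in Ro.from_matrix(R0.T@R).as_rotvec(degrees=True)])
    print(o);print(r)
E
python3 - <<'E'
from h import *
cup_now()
seq([([524,0,122],0,4),([530,2,117],0,10),([538,3.6,112],0,16),([538,3.6,107],0,22),([538,3.6,103],0,27)])
E
```

```text
handle [644.32  -2.25 161.59] lip [520.86  -2.33 125.11] tip -0.7070840512452299 yaw 0.0937734539234727
[[-6, -2, 2], [-13, -4, 3], [-20, -6, 3], [-23, -6, 11], [-25, -6, 19]]
[[0.1, 4.7, 0.1], [0.1, 10.7, 0.2], [0.1, 16.7, 0.2], [0.1, 22.7, 0.2], [0.1, 27.7, 0.2]]
```

```bash
python3 -m handwheel '{"gripper":[1,1,1,1,1],"offset":[[-6,-2,2],[-13,-4,3],[-20,-6,3],[-23,-6,11],[-25,-6,19]],"rot":[[0.1,4.7,0.1],[0.1,10.7,0.2],[0.1,16.7,0.2],[0.1,22.7,0.2],[0.1,27.7,0.2]]}'; python3 - <<'E'
from h import *
cup_now()
for n in("scene","top"): cv2.imwrite(f"pics/{n}4.png",grab_frame(n)[:,:,::-1])
crop('pics/scene4.png','pics/s4.png',170,100,330,250,5)
cup_now(); print(state()['qpos'],state()['force'])
seq([([538,3.6,90],0,30),([538,3.6,78],0,32),([538,3.6,72],0,34),([538,3.6,72],0,37),([538,3.6,72],0,39)])
E
```

```text
time_s: 5.07
ee_pos: [628.5, 2.1, 183.4]
ee_rot: [179.7, 82.5, -0.4]
force: [-0.6, 0.4, -2.2]
gripper_width: 9.6
handle [629.09   1.42 194.48] lip [537.2    1.43 104.31] tip 27.292461556788528 yaw -0.03803389858148336
handle [624.22   1.29 194.02] lip [531.56   1.32 104.66] tip 26.79600133015597 yaw -0.054910662916947836
[-0.91 20.29 91.67  0.08 61.05 89.13] [ 0.54 -0.45 -3.41]
[[10, -2, -1], [18, -2, 3], [21, -2, 7], [16, -2, 11], [13, -2, 14]]
[[-0.1, 3.2, -0.1], [-0.1, 5.2, -0.1], [-0.1, 7.2, -0.1], [-0.1, 10.2, -0.1], [-0.1, 12.2, -0.1]]
```

View pics/s4.png

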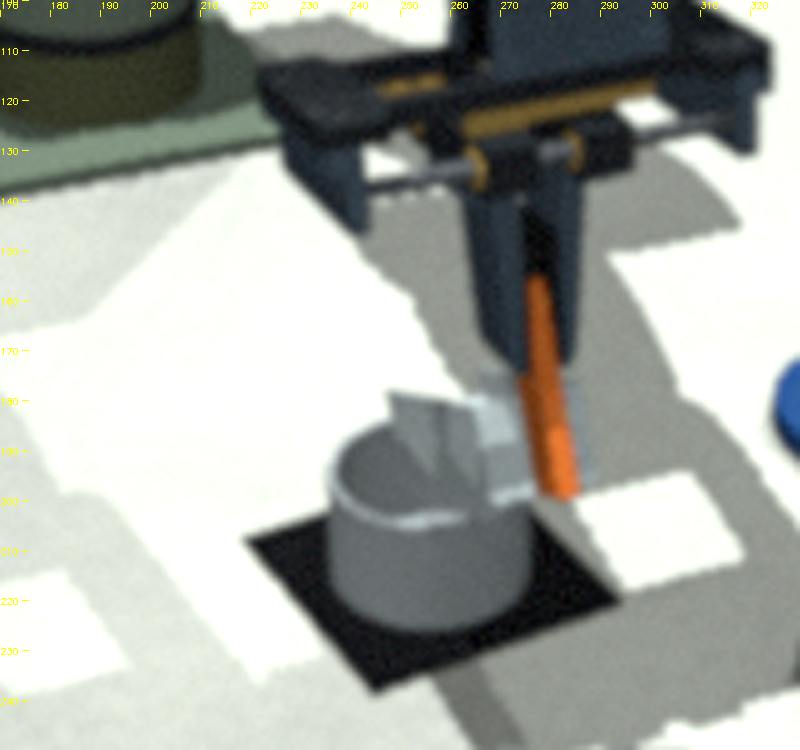

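View pics/top4.png

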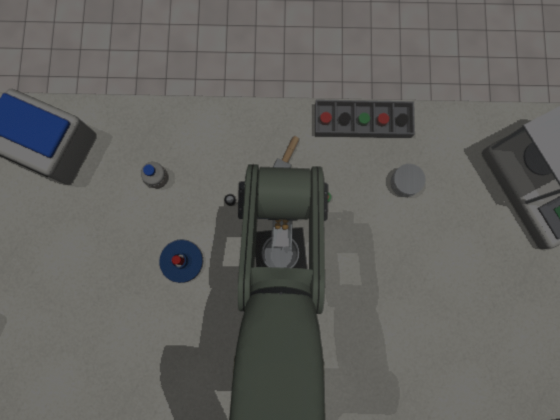

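```bash
python3 -m handwheel '{"gripper":[1,1,1,1,1],"offset":[[10,-2,-1],[18,-2,3],[21,-2,7],[18,-2,9],[16,-2,11]],"rot":[[-0.1,3.2,-0.1],[-0.1,5.2,-0.1],[-0.1,7.2,-0.1],[-0.1,8.7,-0.1],[-0.1,10.2,-0.1]]}'; python3 - <<'E'
from h import *
cup_now(); 
seq([([537,3.6,72],0,39),([537,3.6,72],0,41),([537,3.6,72],0,43),([537,3.6,72],0,45),([537,3.6,72],0,47)])
E
```

```text
time_s: 5.58
ee_pos: [620.0, 3.6, 165.1]
ee_rot: [-179.9, 72.6, 0.1]
force: [0.1, -1.1, -1.7]
gripper_width: 9.9
handle [618.73   2.91 176.18] lip [543.68   2.91  71.58] tip 37.17197116025514 yaw 0.003342760237075411
[[-6, -1, 8], [-9, -1, 11], [-12, -1, 14], [-16, -1, 16], [-19, -1, 19]]
[[0.0, 1.8, 0.0], [0.0, 3.8, 0.0], [0.0, 5.8, 0.0], [-0.0, 7.8, 0.0], [-0.0, 9.8, 0.0]]
```

```bash
python3 -m handwheel '{"gripper":[1,1,1,1,1],"offset":[[-4,-1,6],[-7,-1,9],[-10,-1,11],[-13,-1,13],[-16,-1,16]],"rot":[[0,1.8,0],[0,3.8,0],[0,5.8,0],[0,7.8,0],[0,9.8,0]]}'; python3 - <<'E'
from h import *
cup_now(); 
for n in("scene","top"): cv2.imwrite(f"pics/{n}5.png",grab_frame(n)[:,:,::-1])
crop('pics/scene5.png','pics/s5.png',210,130,310,230,5)
crop('pics/top5.png','pics/t5.png',240,200,320,290,6)
cup_now()
seq([([537,3.6,72],0,48),([537,3.6,72],0,51),([537,3.6,72],0,55),([537,3.6,72],0,59),([537,3.6,72],0,62)])
E
```

```text
time_s: 6.0
ee_pos: [600.7, 4.6, 176.3]
ee_rot: [-179.9, 62.7, 0.1]
force: [0.3, 0.5, -2.0]
gripper_width: 9.8
handle [597.46   3.86 187.  ] lip [541.54   3.88  71.05] tip 47.083113043372876 yaw -0.011803958691030637
handle [595.6    3.84 186.31] lip [539.26   3.85  70.55] tip 46.878115344992075 yaw -0.0019367940316054105
[[-4, 0, 3], [-9, 0, 6], [-16, 0, 12], [-22, 0, 18], [-26, 0, 22]]
[[0.0, 1.1, 0.0], [-0.0, 4.1, 0.0], [-0.0, 8.1, 0.0], [-0.0, 12.1, 0.0], [-0.0, 15.1, 0.0]]
```

View pics/s5.png

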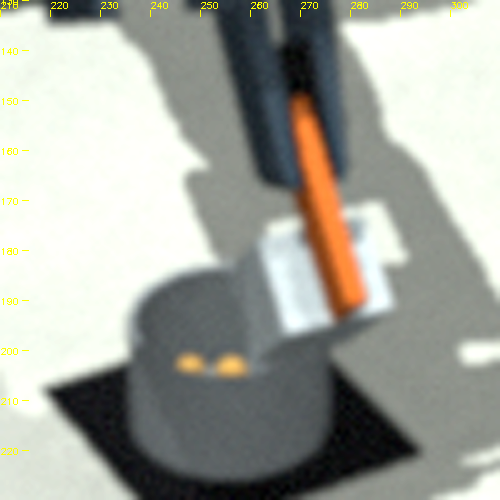

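View pics/t5.png

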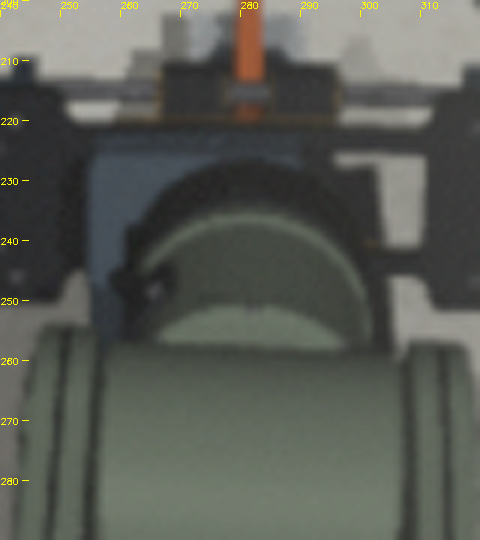

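```bash
python3 -m handwheel '{"gripper":[1,1,1,1,1],"offset":[[-4,0,3],[-9,0,6],[-16,0,12],[-22,0,18],[-26,0,22]],"rot":[[0,1.5,0],[0,4.1,0],[0,8.1,0],[0,12.1,0],[0,15.1,0]]}'; python3 -m handwheel '{"gripper":[1,1,1,1,1],"offset":[[0,0,0],[0,0,0],[0,0,0],[0,0,0],[0,0,0]],"rot":[[0,0,0],[0,0,0],[0,0,0],[0,0,0],[0,0,0]]}'; python3 - <<'E'
from h import *
cup_now(); 
for n in("scene","top"): cv2.imwrite(f"pics/{n}6.png",grab_frame(n)[:,:,::-1])
crop('pics/scene6.png','pics/s6.png',210,130,310,240,6)
cup_now(); print(state()['force'],state()['qpos'],np.array(proj('scene',[539,4,71])))
E
```

```text
time_s: 6.52
ee_pos: [568.6, 4.3, 189.7]
ee_rot: [-180.0, 47.6, 0.0]
force: [0.3, 1.2, -1.2]
gripper_width: 9.7
time_s: 6.93
ee_pos: [571.2, 4.1, 191.9]
ee_rot: [-180.0, 47.4, 0.0]
force: [0.5, 0.2, -1.5]
gripper_width: 9.9
handle [565.26   3.45 201.35] lip [541.94   3.42  74.74] tip 62.39909305936297 yaw 0.02473867166988888
handle [564.64   3.42 201.08] lip [541.29   3.39  74.48] tip 62.37928482544321 yaw 0.022545120136235348
[-0.88  0.48 -0.92] [ -1.25   4.28 126.54   7.51   6.67  81.6 ] [258.56 192.19]
```

View pics/s6.png

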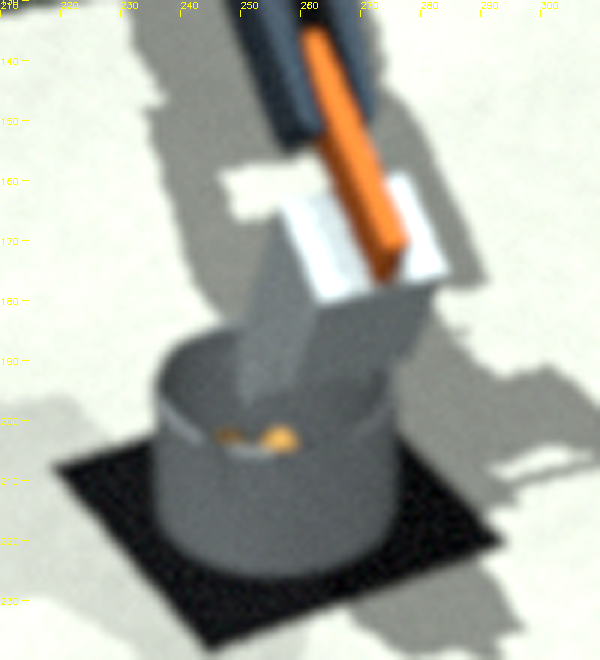

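View pics/top6.png

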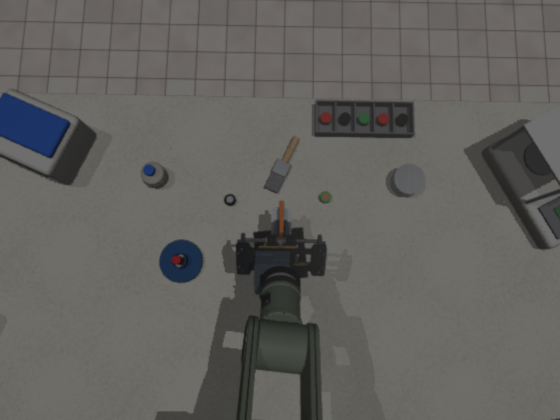

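```bash
python3 - <<'E'
from h import *
seq([([542,3.6,80],0,56),([543,3.6,90],0,49.5),([545,3.6,105],0,43),([548,3.6,118],0,36),([552,0,130],0,29.5)])
E
```

```text
[[8, 0, -11], [14, 0, -24], [17, 0, -40], [24, 0, -53], [32, 3, -65]]
[[0.0, -6.4, -0.0], [0.0, -12.9, -0.0], [0.0, -19.4, -0.0], [0.0, -26.4, -0.0], [0.0, -32.9, -0.0]]
```

```bash
python3 -m handwheel '{"gripper":[1,1,1,1,1],"offset":[[8,0,-11],[14,0,-24],[17,0,-40],[24,0,-53],[32,3,-65]],"rot":[[0,-6.4,0],[0,-12.9,0],[0,-19.4,0],[0,-26.4,0],[0,-32.9,0]]}'; python3 - <<'E'
from h import *
cup_now(); print(state()['qpos'])
seq([([554,-10,130],-1,23),([556,-30,132],-2,16),([558,-55,135],-3,9),([555,-85,138],-4,3),([545,-115,140],-5,0)])
E
```

```text
time_s: 7.45
ee_pos: [639.6, 1.5, 214.1]
ee_rot: [-180.0, 78.5, 0.0]
force: [0.5, 0.6, -0.6]
gripper_width: 9.8
handle [639.42   0.83 225.25] lip [554.05   0.76 128.89] tip 31.29415577121026 yaw 0.035046303872231115
[-1.   18.34 90.56  0.24 59.6  88.87]
[[14, 13, -9], [26, 35, -16], [38, 62, -23], [47, 94, -22], [49, 126, -13]]
[[1.0, -8.3, 0.1], [2.0, -15.3, 0.1], [3.0, -22.3, -0.0], [4.1, -28.3, -0.2], [5.1, -31.3, -0.4]]
```

```bash
python3 -m handwheel '{"gripper":[1,1,1,1,1],"offset":[[12,13,-8],[25,35,-15],[38,62,-22],[47,94,-22],[49,126,-13]],"rot":[[1,-7,0.1],[2,-14,0.1],[3,-21,0],[4.1,-27.3,-0.2],[5.1,-31.3,-0.4]]}'; python3 - <<'E'
from h import *
cup_now(); print(state()['qpos'])
cv2.imwrite("pics/top7.png",grab_frame("top")[:,:,::-1])
crop('pics/top7.png','pics/t7.png',240,200,400,300,5)
seq([([528,-145,138],-6,0),([510,-175,130],-6.5,0),([492,-205,120],-7,0),([476,-222,105],-7.3,0),([469.0,-222.4,85],-7.3,0)])
E
```

```text
time_s: 7.87
ee_pos: [664.0, -125.7, 162.3]
ee_rot: [-0.1, 70.0, 174.9]
force: [-0.9, -0.1, -2.1]
gripper_width: 9.4
handle [ 669.55 -126.85  171.87] lip [ 546.9  -116.1   134.26] tip -0.17900597917730826 yaw -5.000072648117493
[-10.74  40.83  61.02  -1.93  98.03  84.32]
[[-1, 24, 16], [12, 57, 27], [27, 89, 38], [46, 108, 46], [67, 109, 46]]
[[0.5, 0.5, -0.6], [0.9, 0.5, -0.7], [1.4, 0.5, -0.9], [1.7, 0.5, -1.0], [1.7, 0.5, -1.0]]
```

View pics/t7.png

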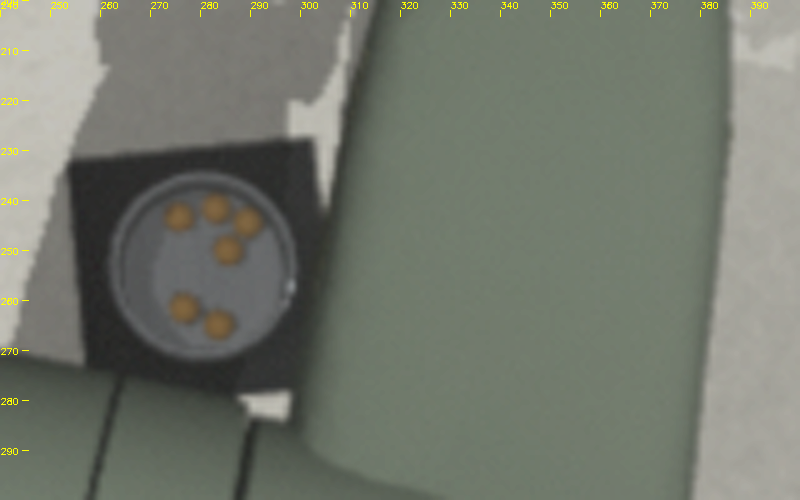

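```bash
python3 -m handwheel '{"gripper":[1,1,1,1,1],"offset":[[-1,24,16],[12,56,27],[27,88,38],[46,108,46],[66,109,46]],"rot":[[0.5,0.5,-0.6],[0.9,0.5,-0.7],[1.4,0.5,-0.9],[1.7,0.5,-1],[1.7,0.5,-1]]}'; python3 - <<'E'
from h import *
cup_now()
seq([([469.0,-222.4,70],-7.3,0),([469.0,-222.4,40],-7.3,0),([469.0,-222.4,32],-7.3,0)])
print(state()['force'])
E
```

```text
time_s: 8.33
ee_pos: [585.2, -232.4, 120.0]
ee_rot: [-0.6, 70.9, 172.2]
force: [0.2, -0.6, -2.3]
gripper_width: 9.8
handle [ 590.53 -233.77  129.67] lip [ 469.02 -218.28   90.07] tip 0.7463422731175406 yaw -7.214740554893454
[[20, 4, -8], [48, 4, -18], [56, 4, -20]]
[[0.1, -0.7, 0.1], [0.1, -0.7, 0.1], [0.1, -0.7, 0.1]]
[ 0.25 -0.65 -2.26]
```

```bash
python3 -m handwheel '{"gripper":[1,1,1,1,1],"offset":[[15,4,-6],[30,4,-11],[44,4,-16],[52,4,-19],[52,4,-19]],"rot":[[0.1,-0.7,0.1],[0.1,-0.7,0.1],[0.1,-0.7,0.1],[0.1,-0.7,0.1],[0.1,-0.7,0.1]]}'; python3 - <<'E'
from h import *
cup_now()
cv2.imwrite("pics/scene8.png",grab_frame("scene")[:,:,::-1])
crop('pics/scene8.png','pics/s8.png',100,170,220,290,6)
seq([([469.0,-222.4,28.3],-7.3,0)])
cup_now()
print(state()['force'])
E
```

```text
time_s: 8.75
ee_pos: [586.3, -230.3, 61.6]
ee_rot: [-1.0, 69.8, 172.1]
force: [1.1, -0.1, -1.9]
gripper_width: 9.7
handle [ 591.85 -231.75   71.16] lip [ 469.55 -216.58   33.93] tip -0.3588442574434219 yaw -6.97447521147863
[[6, 6, -2]]
[[0.4, 0.3, 0.1]]
handle [ 592.32 -231.98   72.56] lip [ 470.08 -216.85   35.12] tip -0.2598375936612362 yaw -6.972738914188282
[ 0.22  0.26 -0.42]
```

View pics/s8.png

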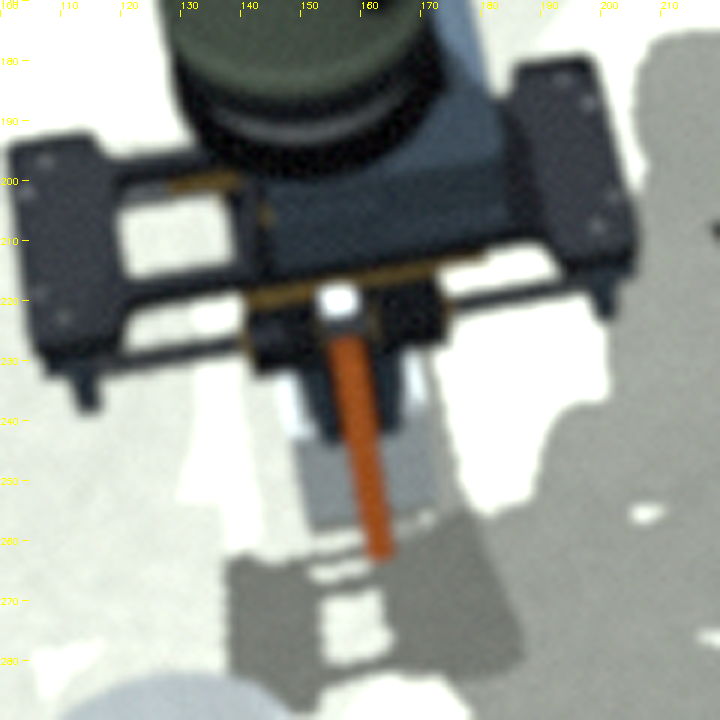

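```bash
python3 -m handwheel '{"gripper":[1,1,1,1,1],"offset":[[2,0,-0.7],[4,0,-1.4],[5.2,0,-1.9],[6.2,0,-2.2],[6.2,0,-2.2]],"rot":[[0.3,0.2,0],[0.3,0.2,0],[0.3,0.2,0],[0.3,0.2,0],[0.3,0.2,0]]}'; python3 -m handwheel '{"gripper":[1],"offset":[[0,0,0]],"rot":[[0,0,0]]}';  python3 - <<'E'
from h import *
cup_now();print(state()['force'])
E
```

```text
time_s: 9.22
ee_pos: [586.5, -231.1, 57.8]
ee_rot: [-0.5, 70.3, 172.2]
force: [0.1, -0.1, -1.5]
gripper_width: 9.8
time_s: 9.3
ee_pos: [586.5, -231.1, 57.8]
ee_rot: [-0.5, 70.2, 172.2]
force: [0.2, 0.8, -1.1]
gripper_width: 9.6
handle [ 591.96 -232.56   67.41] lip [ 470.   -216.83   29.3 ] tip 0.05075432926700866 yaw -7.303501093573772
[ 0.16  0.77 -1.09]
```

1.4 mm to go.

```bash
python3 -m handwheel '{"gripper":[1,1,1],"offset":[[0.7,0,-0.3],[1.3,0,-0.5],[1.3,0,-0.5]],"rot":[[0,0,0],[0,0,0],[0,0,0]]}';  python3 - <<'E'
from h import *
cup_now();print(state()['force'])
E
python3 -m handwheel '{"gripper":[0.9,0.7,0.5,0.3,0.3],"offset":[[0,0,0],[0,0,0],[0,0,0],[0,0,0],[0,0,0]],"rot":[[0,0,0],[0,0,0],[0,0,0],[0,0,0],[0,0,0]]}'
```

```text
time_s: 9.55
ee_pos: [586.6, -231.2, 56.5]
ee_rot: [-0.5, 70.2, 172.2]
force: [0.2, -0.5, 0.6]
gripper_width: 9.7
handle [ 592.05 -232.61   66.12] lip [ 470.09 -216.88   28.01] tip 0.04951634814159833 yaw -7.305029302120667
[ 0.2  -0.47  0.59]
time_s: 9.97
ee_pos: [586.3, -231.1, 56.1]
ee_rot: [-0.6, 70.2, 172.2]
force: [0.5, -0.8, -0.6]
gripper_width: 33.5
```

```bash
python3 -m handwheel '{"gripper":[0.3,0.2,0,0,0],"offset":[[-10,0,3.5],[-30,0,11],[-60,0,22],[-95,0,34],[-125,0,45]],"rot":[[0,0,0],[0,0,0],[0,0,0],[0,0,0],[0,0,0]]}';  python3 - <<'E'
from h import *
R=Rtool(0,0,-1); plan(np.array([497.4,257.4,190]),R)
E
```

```text
time_s: 10.38
ee_pos: [586.3, -231.6, 191.8]
ee_rot: [-0.5, 70.3, 172.2]
force: [1.5, -0.3, 0.7]
gripper_width: 66.6
t 10.38 tcp [ 586.32 -231.56  191.81] F [ 1.47 -0.35  0.69] w 66.6 q [-20.36  35.04  67.78  -4.24  96.44  77.16]
offset [  53.75 -473.67  140.49] rot [-7.21 19.68  1.42] | 496.98316958315684 21.00258293926373
```

```bash
python3 -m handwheel '{"gripper":[0,0,0,0,0],"offset":[[3,-25,7],[7,-60,18],[11,-98,29],[15,-136,40],[20,-174,52]],"rot":[[-1.4,4,0.3],[-2.8,8,0.6],[-4.2,12,0.9],[-5.6,16,1.2],[-7.2,19.7,1.4]]}';  python3 - <<'E'
from h import *
R=Rtool(0,0,-1); plan(np.array([497.4,257.4,190]),R)
E
```

```text
time_s: 10.8
ee_pos: [552.8, -50.4, 189.8]
ee_rot: [-169.3, 89.7, 10.7]
force: [0.7, 0.4, 0.6]
gripper_width: 91.1
t 10.8 tcp [552.81 -50.36 189.76] F [0.66 0.44 0.59] w 91.1 q [-6.44 17.33 94.7   0.09 67.7  83.51]
offset [  -0.23 -307.77   55.35] rot [ 0.01 -0.28  0.05] | 312.7056985773333 0.28017652876093
```

```bash
python3 -m handwheel '{"gripper":[0,0,0,0,0],"offset":[[0,-38,7],[0,-77,14],[0,-116,21],[0,-155,28],[0,-194,35]],"rot":[[0,0,0],[0,0,0],[0,0,0],[0,0,0],[0,0,0]]}'; python3 -m handwheel '{"gripper":[0,0,0,0,0],"offset":[[0,-38,7],[0,-75,13],[0,-100,18],[0,-114,20],[0,-114,20]],"rot":[[0,0,0],[0,0,0],[0,0,0],[0,0,0],[0,0,0]]}';  python3 - <<'E'
from h import *
R=Rtool(0,0,-1); plan(np.array([497.4,257.4,190]),R)
for n in("scene","top"): cv2.imwrite(f"pics/{n}9.png",grab_frame(n)[:,:,::-1])
crop('pics/top9.png','pics/t9.png',240,200,400,300,5)
plan(np.array([497.4,257.4,190]),R)
E
```

```text
time_s: 11.22
ee_pos: [517.5, 143.9, 189.7]
ee_rot: [-126.9, 89.9, 53.1]
force: [0.6, -0.2, 0.1]
gripper_width: 91.4
time_s: 11.63
ee_pos: [497.9, 258.5, 189.2]
ee_rot: [-93.7, 89.9, 86.5]
force: [-0.3, -0.7, 1.1]
gripper_width: 91.7
t 11.63 tcp [497.85 258.54 189.16] F [-0.33 -0.68  1.13] w 91.7 q [ 26.22  17.99  93.82   0.09  68.14 116.  ]
offset [-0.84  1.14  0.46] rot [ 0.19 -0.01  0.09] | 1.4853032717969945 0.20806038260812046
t 11.73 tcp [498.34 255.62 188.9 ] F [ 0.36 -0.24  0.98] w 91.5 q [ 25.98  17.96  93.91  -0.    68.15 115.95]
offset [-1.1  -1.78  0.94] rot [ 0.03  0.02 -0.01] | 2.2917584735531 0.03576767124174366
```

View pics/t9.png

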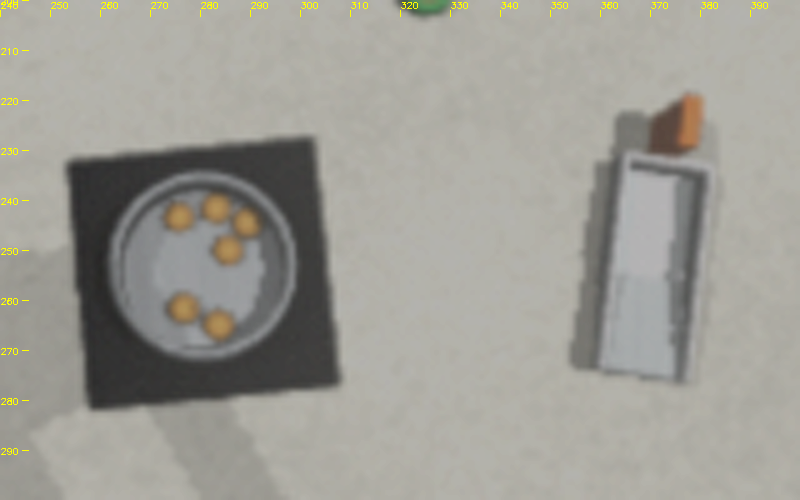

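View pics/scene9.png

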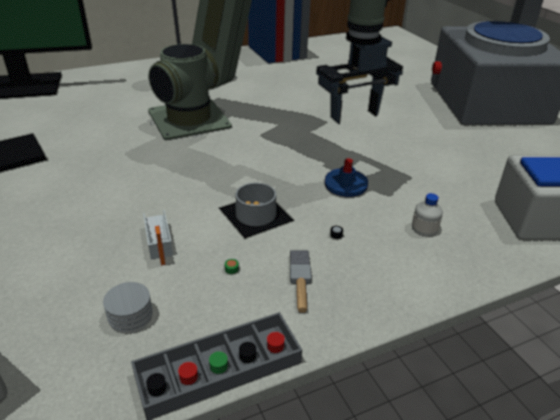

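```bash
python3 - <<'E'
from h import *
print('handle cam',ray('top',378.2,224.3,86))
im=cv2.imread('pics/top9.png'); im0=cv2.imread('pics/top0.png')
hsv=cv2.cvtColor(im,cv2.COLOR_BGR2HSV)
def fit(mask,name,z):
    cs,_=cv2.findContours(mask,cv2.RETR_EXTERNAL,cv2.CHAIN_APPROX_NONE); c=max(cs,key=cv2.contourArea)
    e=cv2.fitEllipse(c); k=e[0]; print(name,np.array(k),np.array(e[1]),ray('top',*k,z)); return e
k=8
def up(im,u0,v0,u1,v1): return cv2.resize(im[v0:v1,u0:u1],None,fx=k,fy=k,interpolation=cv2.INTER_CUBIC)
def fit2(m,u0,v0,name,z):
    cs,_=cv2.findContours(m,cv2.RETR_EXTERNAL,cv2.CHAIN_APPROX_NONE); c=cv2.convexHull(max(cs,key=cv2.contourArea))
    e=cv2.fitEllipse(c); cc=(np.array(e[0])+.5)/k-.5+[u0,v0]; print(name,cc,np.array(e[1])/k,ray('top',*cc,z))
for nm,I in(('9',im),('0',im0)):
    a=up(I,248,222,314,288); g=cv2.cvtColor(a,cv2.COLOR_BGR2GRAY)
    # tin bright vs black plate: flood within plate
    m=(g>60).astype(np.uint8)*255
    n,lab,st,ce=cv2.connectedComponentsWithStats(m); l=lab[(256-222)*k,(280-248)*k]
    print(nm,g[::60,(280-248)*k]); fit2((lab==l).astype(np.uint8)*255,248,222,'tin',60)
    pm=(g<60).astype(np.uint8)*255
    cs,_=cv2.findContours(pm,cv2.RETR_EXTERNAL,cv2.CHAIN_APPROX_NONE); c=max(cs,key=cv2.contourArea); b=cv2.minAreaRect(c); cc=(np.array(b[0])+.5)/k-.5+[248,222]; print('plate',cc,np.array(b[1])/k,b[2],ray('top',*cc,4))
for nm,I in(('0',im0),('4',cv2.imread('pics/top4.png'))):
    a=up(I,150,230,214,292); h=cv2.cvtColor(a,cv2.COLOR_BGR2HSV)
    fit2(cv2.inRange(h,(95,90,30),(125,255,255)),150,230,'disc',20)
    fit2(cv2.inRange(h,(0,120,80),(8,255,255))|cv2.inRange(h,(172,120,80),(180,255,255)),150,230,'knobtop',76)
E
```

```text
handle cam [ 592.49 -232.76   86.  ]
9 [110  68  49  86  96  87  95  35  96]
tin [280.25 252.56] [37.26 37.61] [521.28   3.78  60.  ]
plate [279.7  254.41] [50.22 50.39] 84.2894058227539 [520.48   4.83   4.  ]
0 [100  62  45  88  88  89  91  35  99]
tin [280.19 252.61] [37.13 37.26] [521.17   3.92  60.  ]
plate [279.89 254.3 ] [50.39 50.52] 84.38780212402344 [520.78   4.37   4.  ]
disc [180.55 260.84] [41.8  42.98] [498.38 255.8   20.  ]
knobtop [175.75 259.52] [7.72 8.17] [498.56 256.15  76.  ]
disc [180.55 260.84] [41.8  42.99] [498.38 255.8   20.  ]
knobtop [175.76 259.45] [8.13 8.69] [498.72 256.15  76.  ]
```

```bash
python3 -m handwheel '{"gripper":[0,0,0,0,0],"offset":[[25,0,0],[55,-0.5,0],[85,-0.5,0],[95,-0.5,0],[95,-0.5,0]],"rot":[[0,0,0],[0,0,0],[0,0,0],[0,0,0],[0,0,0]]}'; python3 -m handwheel '{"gripper":[0,0,0],"offset":[[0,0,0],[0,0,0],[0,0,0]],"rot":[[0,0,0],[0,0,0],[0,0,0]]}';  python3 - <<'E'
from h import *
R=Rtool(0,0,-1); plan(np.array([498.5,256.1,54.5]),R)
E
```

```text
time_s: 12.15
ee_pos: [496.8, 254.3, 91.3]
ee_rot: [21.4, 89.6, -158.7]
force: [-1.1, -0.6, 0.2]
gripper_width: 91.3
time_s: 12.4
ee_pos: [499.6, 257.0, 95.6]
ee_rot: [-140.8, 89.8, 39.2]
force: [0.7, 0.2, -0.1]
gripper_width: 91.4
t 12.4 tcp [499.63 257.    95.57] F [ 0.71  0.21 -0.11] w 91.4 q [ 26.02  22.8  101.3    0.06  55.69 116.02]
offset [41.06  1.    1.25] rot [-0.04 -0.17  0.14] | 41.093259952633396 0.2196561810785792
```

```bash
python3 -m handwheel '{"gripper":[0.3,0.3,0.3,0.3,0.3],"offset":[[14,0.5,0.6],[26,1,1.2],[36,1,1.2],[40.5,1,1.2],[40.5,1,1.2]],"rot":[[0,0,0],[0,0,0],[0,0,0],[0,0,0],[0,0,0]]}'; python3 -m handwheel '{"gripper":[0.5,0.5,0.5],"offset":[[0,0,0],[0,0,0],[0,0,0]],"rot":[[0,0,0],[0,0,0],[0,0,0]]}';  python3 - <<'E'
from h import *
R=Rtool(0,0,-1); plan(np.array([498.5,256.1,54.5]),R)
cv2.imwrite("pics/scene10.png",grab_frame("scene")[:,:,::-1])
crop('pics/scene10.png','pics/s10.png',290,110,400,210,7)
E
```

```text
time_s: 12.82
ee_pos: [496.7, 255.7, 52.7]
ee_rot: [-12.5, 89.9, 167.5]
force: [-0.7, -1.1, 0.1]
gripper_width: 64.5
time_s: 13.07
ee_pos: [497.5, 256.1, 53.8]
ee_rot: [-118.8, 89.9, 61.2]
force: [-1.1, 0.3, -0.2]
gripper_width: 47.2
t 13.07 tcp [497.53 256.06  53.81] F [-1.06  0.34 -0.18] w 47.2 q [ 26.02  25.41 104.23   0.07  50.29 115.99]
offset [-0.68 -0.04 -0.97] rot [-0.01 -0.05  0.08] | 1.1870711320760314 0.0945878756223618
```

View pics/s10.png

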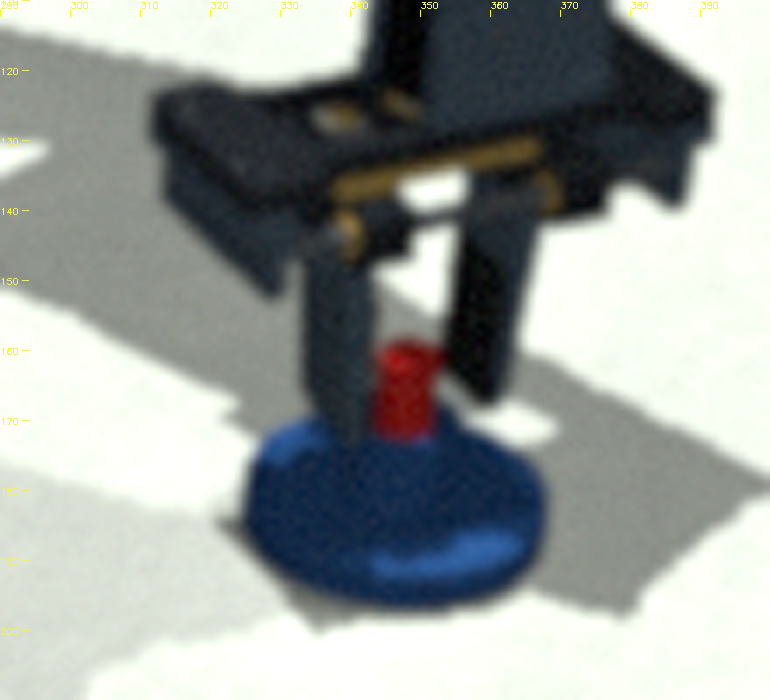

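```bash
python3 -m handwheel '{"gripper":[1,1,1,1,1],"offset":[[0,0,-0.8],[0,0,-0.8],[0,0,-0.8],[0,0,-0.8],[0,0,-0.8]],"rot":[[0,0,0],[0,0,0],[0,0,0],[0,0,0],[0,0,0]]}' 40; python3 -m handwheel '{"gripper":[1,1,1],"offset":[[0,0,0],[0,0,0],[0,0,0]],"rot":[[0,0,0],[0,0,0],[0,0,0]]}' 50; python3 - <<'E'
from h import *
R=Rtool(0,0,-1); plan(np.array([498.5,256.1,54.5]),R)
E
```

```text
time_s: 13.53
ee_pos: [497.9, 255.9, 53.2]
ee_rot: [-78.6, 89.9, 101.4]
force: [-0.7, 0.5, 0.2]
gripper_width: 21.4
time_s: 13.78
ee_pos: [497.9, 255.9, 53.1]
ee_rot: [-74.1, 89.9, 105.9]
force: [0.3, 1.0, 0.7]
gripper_width: 20.4
t 13.78 tcp [497.89 255.94  53.14] F [0.31 1.01 0.72] w 20.4 q [ 25.99  25.5  104.18   0.08  50.31 115.95]
offset [-1.36 -0.16 -0.61] rot [-0.01  0.02  0.06] | 1.5004418581380288 0.0662897098327361
```

```bash
python3 -m handwheel '{"gripper":[1,1,1,1,1],"offset":[[-5,0,0],[-18,0,0],[-42,0,0],[-68,0,0],[-90,0,0]],"rot":[[0,0,0],[0,0,0],[0,0,0],[0,0,0],[0,0,0]]}'; python3 -m handwheel '{"gripper":[1,1],"offset":[[0,0,0],[0,0,0]],"rot":[[0,0,0],[0,0,0]]}'; python3 - <<'E'
from h import *
R=Rtool(0,0,-1); plan(np.array([520.4,4.1,143]),R)
cv2.imwrite("pics/scene11.png",grab_frame("scene")[:,:,::-1])
crop('pics/scene11.png','pics/s11.png',290,80,400,190,7)
E
```

```text
time_s: 14.2
ee_pos: [497.5, 255.3, 144.2]
ee_rot: [-3.4, 89.9, 176.6]
force: [0.4, 1.1, -1.7]
gripper_width: 20.6
time_s: 14.37
ee_pos: [498.0, 255.7, 143.7]
ee_rot: [-125.9, 89.9, 54.1]
force: [-0.2, 0.6, -2.9]
gripper_width: 20.9
t 14.37 tcp [498.04 255.66 143.69] F [-0.22  0.58 -2.87] w 20.9 q [ 25.97  19.99  97.86   0.05  62.07 115.96]
offset [  0.38 251.55 -22.4 ] rot [-0.01 -0.05  0.08] | 252.55006263116834 0.09344258120128467
```

View pics/s11.png

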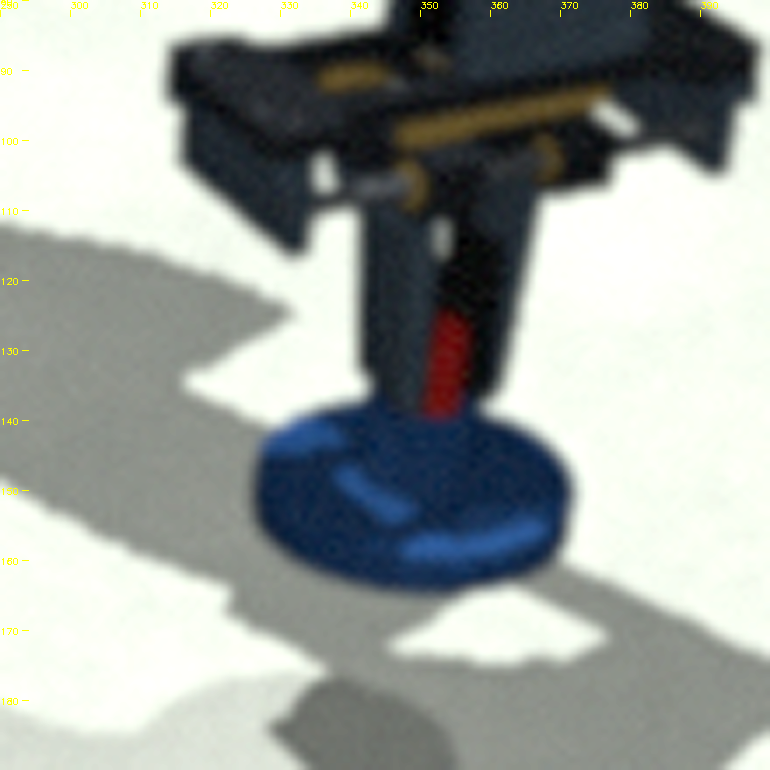

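```bash
python3 -m handwheel '{"gripper":[1,1,1,1,1],"offset":[[0,8,-1],[0,25,-2],[0,50,-5],[0,80,-7],[0,110,-10]],"rot":[[0,0,0],[0,0,0],[0,0,0],[0,0,0],[0,0,0]]}'; python3 -m handwheel '{"gripper":[1,1,1,1,1],"offset":[[0,30,-2],[0,60,-5],[0,90,-8],[0,115,-10],[0,133,-12]],"rot":[[0,0,0],[0,0,0],[0,0,0],[0,0,0],[0,0,0]]}'; python3 -m handwheel '{"gripper":[1,1,1,1,1],"offset":[[0,6,0],[0,8,0],[0,8,0],[0,8,0],[0,8,0]],"rot":[[0,0,0],[0,0,0],[0,0,0],[0,0,0],[0,0,0]]}'; python3 - <<'E'
from h import *
R=Rtool(0,0,-1); plan(np.array([520.4,4.1,120]),R)
cv2.imwrite("pics/scene12.png",grab_frame("scene")[:,:,::-1])
cv2.imwrite("pics/top12.png",grab_frame("top")[:,:,::-1])
crop('pics/scene12.png','pics/s12.png',200,90,310,240,5)
E
```

```text
time_s: 14.83
ee_pos: [506.3, 143.9, 141.0]
ee_rot: [8.8, 89.7, -171.1]
force: [0.4, -0.0, -2.7]
gripper_width: 21.2
time_s: 15.25
ee_pos: [518.2, 9.9, 141.1]
ee_rot: [2.8, 89.7, -177.3]
force: [-0.1, 0.4, -2.6]
gripper_width: 20.8
time_s: 15.67
ee_pos: [519.5, 5.7, 142.6]
ee_rot: [-42.1, 89.9, 138.0]
force: [0.9, -0.3, -2.6]
gripper_width: 20.9
t 15.67 tcp [519.52   5.67 142.6 ] F [ 0.86 -0.31 -2.59] w 20.9 q [ -0.68  16.72 103.03   0.07  60.32  89.22]
offset [22.6   1.6  -0.91] rot [0.06 0.07 0.06] | 22.672173943441567 0.11283175886726018
```

View pics/s12.png

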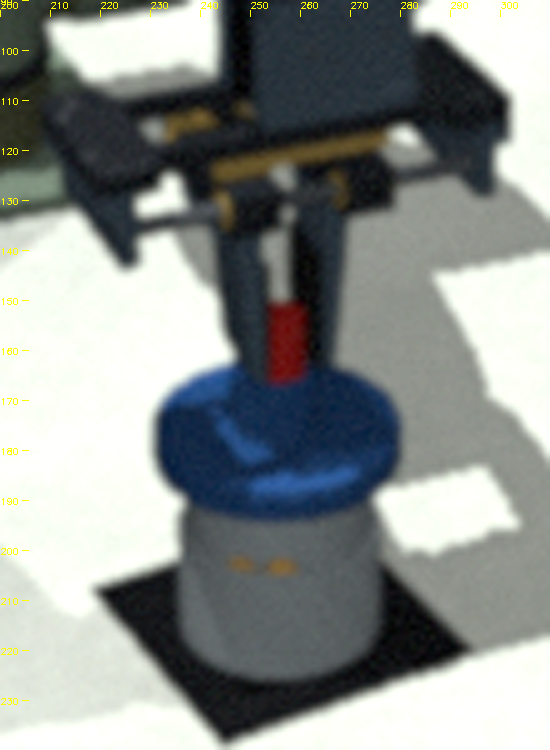

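View pics/top12.png

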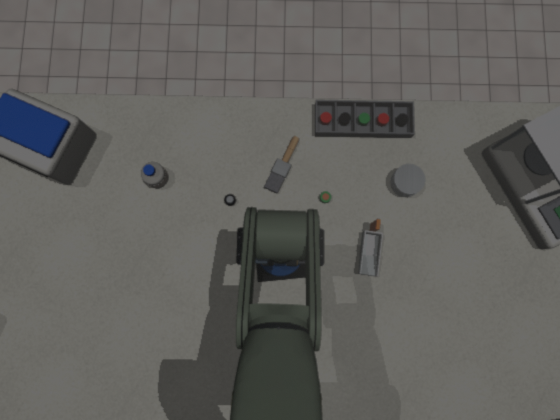

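```bash
python3 - <<'E'
from h import *
im=cv2.imread('pics/scene12.png'); a=cv2.resize(im[140:175,245:270],None,fx=24,fy=16,interpolation=cv2.INTER_CUBIC); 
h=cv2.cvtColor(im,cv2.COLOR_BGR2HSV); m=cv2.inRange(h,(0,150,60),(8,255,255))|cv2.inRange(h,(172,150,60),(180,255,255))
for v in range(146,170):
    u=np.where(m[v,240:275])[0]+240; print(v,u.min() if len(u) else '',u.max() if len(u) else '',end=' ; ')
d=np.array([519.5+.6,5.7,0])
for z in(166,155,140): print(z,np.array(proj('scene',d+[0,0,z])), np.array(proj('scene',d+[11,0,z])))
print('rim',np.array(proj('scene',[521,4.1,60])), [np.round(proj('scene',np.array([521,4.1,60])+46*np.array([np.cos(t),np.sin(t),0])),1) for t in np.radians([65,155,245,335])])
b=cv2.inRange(h,(95,90,20),(125,255,255))[155:205,220:290]; b[:,:]=b
cs,_=cv2.findContours(b,cv2.RETR_EXTERNAL,cv2.CHAIN_APPROX_NONE); c=max(cs,key=cv2.contourArea); print(cv2.boundingRect(c))
dz=142.6-53.1
for r,z in((55,20),(55,4)):
  print('disc pred',z,[np.round(proj('scene',np.array([520.1,5.7,z+dz])+r*np.array([np.cos(t),np.sin(t),0])),1) for t in np.radians([65-90,65+90,65+180,65])])
E
```

```text
146   ; 147   ; 148   ; 149   ; 150   ; 151 255 257 ; 152 256 258 ; 153 255 259 ; 154 255 259 ; 155 255 259 ; 156 255 259 ; 157 255 259 ; 158 255 258 ; 159 255 258 ; 160 255 258 ; 161 255 258 ; 162 255 258 ; 163 255 258 ; 164 255 258 ; 165 255 257 ; 166   ; 167   ; 168   ; 169   ; 166 [255.73 150.5 ] [257.73 152.96]
155 [255.76 154.99] [257.75 157.46]
140 [255.8  161.02] [257.78 163.52]
rim [255.51 191.97] [array([276. , 192.4]), array([256.4, 180.6]), array([235. , 191.5]), array([254.6, 204.1])]
(12, 5, 48, 34)
disc pred 20 [array([254.7, 187.2]), array([256.9, 159.9]), array([230.7, 172.4]), array([281.1, 173.5])]
disc pred 4 [array([254.8, 193.4]), array([257. , 165.9]), array([231. , 178.6]), array([280.9, 179.7])]
```

```bash
python3 -m handwheel '{"gripper":[1,1,1,1,1],"offset":[[6,0.8,-0.5],[14,1.6,-1],[20,1.6,-1],[23,1.6,-1],[23,1.6,-1]],"rot":[[0,0,0],[0,0,0],[0,0,0],[0,0,0],[0,0,0]]}'; python3 -m handwheel '{"gripper":[1,1,1],"offset":[[0,0,0],[0,0,0],[0,0,0]],"rot":[[0,0,0],[0,0,0],[0,0,0]]}'; python3 - <<'E'
from h import *
R=Rtool(0,0,-1); plan(np.array([520.5,4.1,116]),R)
cv2.imwrite("pics/scene13.png",grab_frame("scene")[:,:,::-1])
crop('pics/scene13.png','pics/s13.png',200,110,310,240,6)
plan(np.array([520.5,4.1,116]),R)
E
```

```text
time_s: 16.18
ee_pos: [519.9, 3.2, 118.6]
ee_rot: [-14.8, 89.8, 165.2]
force: [-0.6, 0.8, -2.2]
gripper_width: 20.9
time_s: 16.43
ee_pos: [521.1, 3.1, 120.2]
ee_rot: [-102.1, 90.0, 77.9]
force: [0.4, -0.4, -2.7]
gripper_width: 20.9
t 16.43 tcp [521.06   3.08 120.18] F [ 0.42 -0.37 -2.73] w 20.9 q [ -0.96  18.11 104.67   0.05  57.21  89.03]
offset [ 4.18 -1.02  0.56] rot [-0.02 -0.01  0.05] | 4.338879233466115 0.05019023667752615
t 16.48 tcp [521.04   3.08 120.21] F [-0.12 -0.57 -3.24] w 21.1 q [ -0.96  18.1  104.67   0.05  57.21  89.03]
offset [ 4.21 -1.01  0.54] rot [-0.02 -0.01  0.05] | 4.365303424487575 0.04922272856546624
```

View pics/s13.png

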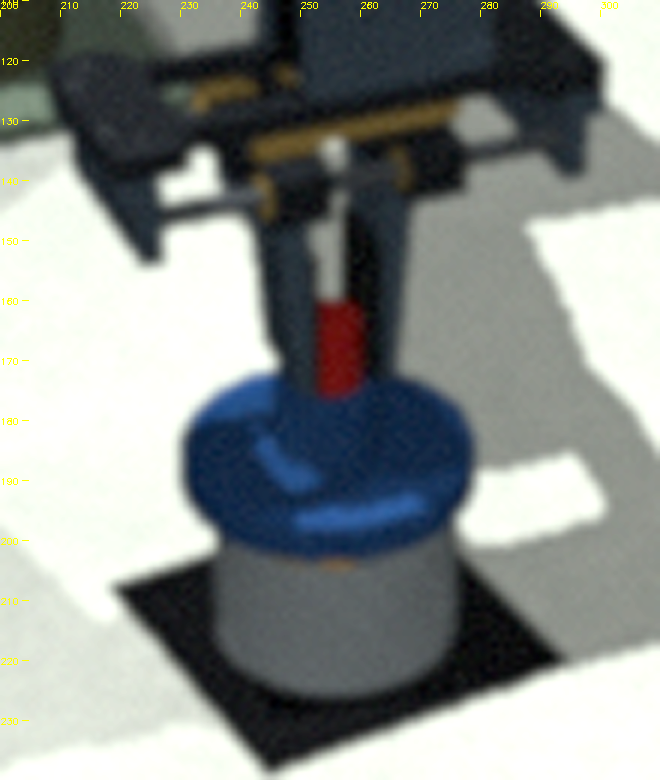

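```bash
python3 -m handwheel '{"gripper":[1,1,1,1,1],"offset":[[2,-1,0.5],[4,-1,0.5],[6,-1,0.5],[7.5,-1,0.5],[9,-1,0.5]],"rot":[[0,0,0],[0,0,0],[0,0,0],[0,0,0],[0,0,0]]}'; python3 -m handwheel '{"gripper":[1,1],"offset":[[0,0,0],[0,0,0]],"rot":[[0,0,0],[0,0,0]]}'; python3 - <<'E'
from h import *
R=Rtool(0,0,-1); plan(np.array([520.5,4.1,103.1]),R)
E
```

```text
time_s: 16.9
ee_pos: [520.2, 4.1, 110.6]
ee_rot: [-45.4, 89.9, 134.5]
force: [0.3, 0.5, -3.5]
gripper_width: 21.0
time_s: 17.07
ee_pos: [520.2, 4.1, 110.7]
ee_rot: [-42.8, 89.9, 137.2]
force: [-0.7, 0.5, -2.7]
gripper_width: 20.8
t 17.07 tcp [520.21   4.11 110.75] F [-0.65  0.47 -2.72] w 20.8 q [ -0.84  18.64 105.45   0.05  55.95  89.14]
offset [ 7.65  0.01 -0.3 ] rot [-0.01  0.05  0.05] | 7.651080334724388 0.06944656676300136
```

```bash
python3 -m handwheel '{"gripper":[1,1,1,1],"offset":[[1.5,0,0],[3,0,0],[4.5,0,0],[5.5,0,0]],"rot":[[0,0,0],[0,0,0],[0,0,0],[0,0,0]]}'; python3 -m handwheel '{"gripper":[1,1,1],"offset":[[0.8,0,0],[1.5,0,0],[1.5,0,0]],"rot":[[0,0,0],[0,0,0],[0,0,0]]}'; python3 - <<'E'
from h import *
R=Rtool(0,0,-1); plan(np.array([520.5,4.1,103.1]),R)
E
```

```text
time_s: 17.4
ee_pos: [520.2, 4.1, 105.2]
ee_rot: [-44.9, 89.9, 135.1]
force: [0.4, -0.4, -2.9]
gripper_width: 20.9
time_s: 17.65
ee_pos: [520.2, 4.1, 103.7]
ee_rot: [-40.6, 89.9, 139.4]
force: [0.0, 0.1, -2.5]
gripper_width: 20.7
t 17.65 tcp [520.15   4.12 103.72] F [ 0.01  0.06 -2.49] w 20.7 q [ -0.84  19.08 105.98   0.05  54.99  89.14]
offset [ 0.62  0.02 -0.35] rot [-0.01  0.05  0.04] | 0.7115967236509484 0.06869672517227779
```

```bash
python3 -m handwheel '{"gripper":[1,1,1],"offset":[[0.5,0,0],[1,0,0],[1,0,0]],"rot":[[0,0,0],[0,0,0],[0,0,0]]}'; python3 - <<'E'
from h import *
R=Rtool(0,0,-1); plan(np.array([520.5,4.1,103.1]),R)
E
```

```text
time_s: 17.9
ee_pos: [520.4, 4.2, 103.2]
ee_rot: [-80.3, 90.0, 99.7]
force: [-0.1, 0.2, -0.8]
gripper_width: 20.7
t 17.9 tcp [520.4    4.18 103.16] F [-0.15  0.18 -0.82] w 20.7 q [ -0.84  19.12 106.02   0.06  54.87  89.14]
offset [ 0.06  0.08 -0.1 ] rot [-0.01  0.01  0.05] | 0.13763201305395653 0.05124170769132257
```

```bash
python3 -m handwheel '{"gripper":[1,1],"offset":[[0.4,0,0],[0.4,0,0]],"rot":[[0,0,0],[0,0,0]]}'; python3 -m handwheel '{"gripper":[0.7,0.5,0.4,0.3,0.3],"offset":[[0,0,0],[0,0,0],[0,0,0],[0,0,0],[0,0,0]],"rot":[[0,0,0],[0,0,0],[0,0,0],[0,0,0],[0,0,0]]}'; python3 -m handwheel '{"gripper":[0.3,0.2,0.2,0.2,0.2],"offset":[[0,0,0],[-5,0,0],[-15,0,0],[-15,0,0],[-15,0,0]],"rot":[[0,0,0],[0,0,0],[0,0,0],[0,0,0],[0,0,0]]}';  python3 - <<'E'
from h import *
R=Rtool(0,0,-1); plan(np.array([520.5,4.1,73.5]),R)
cv2.imwrite("pics/scene14.png",grab_frame("scene")[:,:,::-1])
crop('pics/scene14.png','pics/s14.png',200,120,310,240,6)
s=[np.round(proj('scene',np.array([521,4.1,z])+r*np.array([np.cos(t),np.sin(t),0])),1) for r,z in((55,70),(55,54),(11,126)) for t in np.radians([65-90,65+90,65+180,65])]; print(s)
E
```

```text
time_s: 18.07
ee_pos: [520.4, 4.2, 103.1]
ee_rot: [-88.0, 89.9, 92.0]
force: [-1.5, 0.5, 3.6]
gripper_width: 20.6
time_s: 18.48
ee_pos: [520.3, 4.0, 102.4]
ee_rot: [-52.7, 89.9, 127.3]
force: [-0.0, -0.1, 0.5]
gripper_width: 51.0
time_s: 18.9
ee_pos: [521.1, 4.1, 118.6]
ee_rot: [-158.0, 89.9, 22.0]
force: [-0.3, -1.4, 0.0]
gripper_width: 73.0
t 18.9 tcp [521.05   4.09 118.57] F [-0.28 -1.4   0.04] w 73.0 q [ -0.84  18.16 104.87   0.05  56.87  89.14]
offset [45.07  0.03  0.64] rot [-0.01 -0.11  0.04] | 45.07348774052726 0.11709025218433244
[array([254.3, 202.8]), array([256.5, 174.8]), array([230.8, 187.8]), array([280.2, 188.8]), array([254.4, 208.8]), array([256.6, 180.6]), array([231. , 193.6]), array([280. , 194.7]), array([255.1, 169.6]), array([255.5, 164.2]), array([250.2, 166.8]), array([260.4, 167. ])]
```

View pics/s14.png

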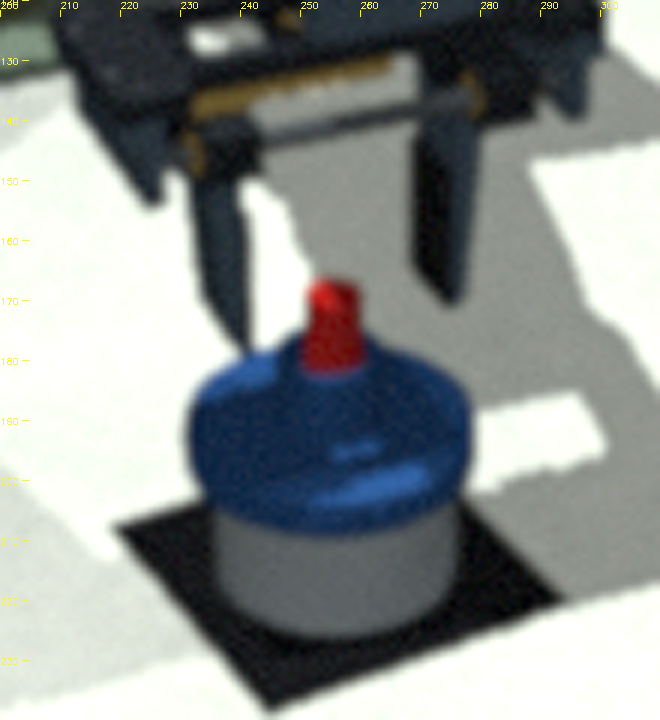

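```bash
python3 -m handwheel '{"gripper":[0.2,0.2,0.2,0.2,0.2],"offset":[[9,0,0.3],[20,0,0.5],[30,0,0.5],[38,0,0.5],[38,0,0.5]],"rot":[[0,0,0],[0,0,0],[0,0,0],[0,0,0],[0,0,0]]}'; python3 -m handwheel '{"gripper":[0.2,0.2],"offset":[[0,0,0],[0,0,0]],"rot":[[0,0,0],[0,0,0]]}'; python3 - <<'E'
from h import *
R=Rtool(0,0,-1); plan(np.array([520.8,4.1,76]),R)
cv2.imwrite("pics/scene15.png",grab_frame("scene")[:,:,::-1])
crop('pics/scene15.png','pics/s15.png',200,130,310,240,6)
E
```

```text
time_s: 19.37
ee_pos: [518.1, 4.2, 77.2]
ee_rot: [-9.0, 89.7, 171.0]
force: [-1.0, -0.4, -0.3]
gripper_width: 72.7
time_s: 19.53
ee_pos: [520.0, 4.1, 79.5]
ee_rot: [-71.6, 90.0, 108.4]
force: [-0.3, -0.6, 0.1]
gripper_width: 73.0
t 19.53 tcp [520.04   4.13  79.54] F [-0.26 -0.61  0.1 ] w 73.0 q [ -0.84  20.67 107.74   0.06  51.61  89.14]
offset [ 3.54  0.03 -0.76] rot [-0.01  0.01  0.04] | 3.6211110166244915 0.04869805127681083
```

View pics/s15.png

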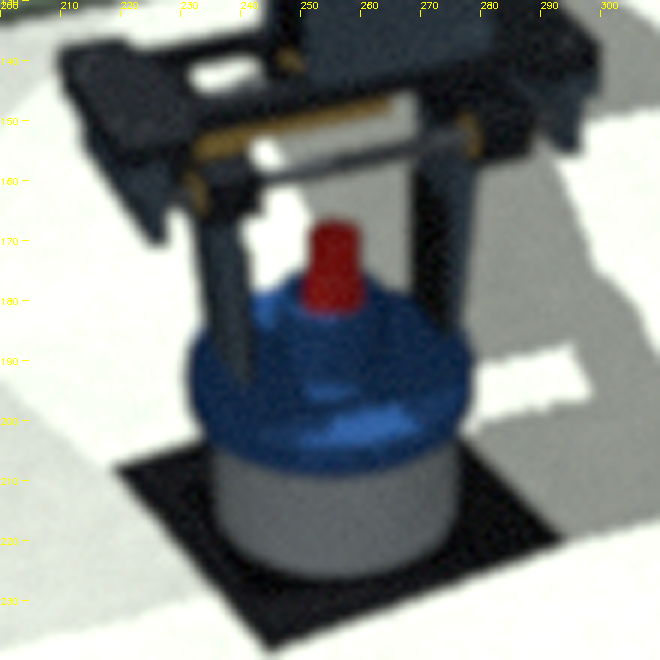

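```bash
python3 -m handwheel '{"gripper":[0.2,0.3,1,1,1],"offset":[[1.5,0,-0.5],[3.5,0,-0.7],[3.5,0,-0.7],[3.5,0,-0.7],[3.5,0,-0.7]],"rot":[[0,0,0],[0,0,0],[0,0,0],[0,0,0],[0,0,0]]}' 40; python3 -m handwheel '{"gripper":[1,1,1,1,1],"offset":[[0,0,0],[0,0,0],[0,0,0],[0,0,0],[0,0,0]],"rot":[[0,0,0],[0,0,0],[0,0,0],[0,0,0],[0,0,0]]}'; python3 - <<'E'
from h import *
R=Rtool(0,0,-1); plan(np.array([520.8,4.1,76]),R)
E
```

```text
time_s: 20.0
ee_pos: [520.5, 4.1, 76.1]
ee_rot: [-64.0, 90.0, 116.0]
force: [-0.2, -0.1, -0.7]
gripper_width: 49.2
time_s: 20.42
ee_pos: [520.5, 4.1, 76.1]
ee_rot: [-57.8, 90.0, 122.1]
force: [-0.8, -0.3, 0.0]
gripper_width: 39.0
t 20.42 tcp [520.48   4.11  76.07] F [-0.8  -0.33  0.01] w 39.0 q [ -0.84  20.95 107.91   0.05  51.17  89.14]
offset [ 0.07  0.01 -0.32] rot [-0.01  0.03  0.04] | 0.3306369445557283 0.048269567569986724
```

```bash
python3 -m handwheel '{"gripper":[1,1,1,1,1],"offset":[[-2,0,0],[-5,0,0],[-9,0,0],[-15,0,0],[-20,0,0]],"rot":[[0,0,0],[0,0,0],[0,0,0],[0,0,0],[0,0,0]]}'; python3 - <<'E'
from h import *
R=Rtool(0,0,-1); plan(np.array([520.8,4.1,196]),R)
cv2.imwrite("pics/scene16.png",grab_frame("scene")[:,:,::-1])
crop('pics/scene16.png','pics/s16.png',200,110,310,240,6)
E
```

```text
time_s: 20.83
ee_pos: [520.6, 4.1, 96.7]
ee_rot: [-79.9, 90.0, 100.1]
force: [-0.4, -0.0, -2.0]
gripper_width: 39.0
t 20.83 tcp [520.64   4.14  96.69] F [-0.43 -0.04 -1.96] w 39.0 q [ -0.84  19.56 106.46   0.06  53.99  89.14]
offset [-99.31  -0.04  -0.15] rot [-0.01  0.01  0.05] | 99.31319787497921 0.048705437825213825
```

View pics/s16.png

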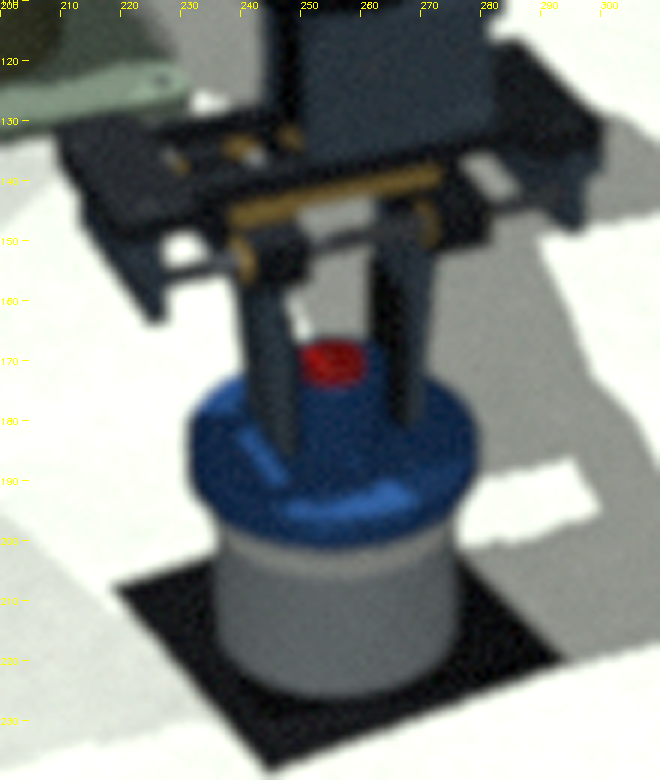

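```bash
python3 -m handwheel '{"gripper":[1,1,1,1,1],"offset":[[-8,0,0],[-18,0,0],[-28,0,0],[-38,0,0],[-48,0,0]],"rot":[[0,0,0],[0,0,0],[0,0,0],[0,0,0],[0,0,0]]}'; python3 -m handwheel '{"gripper":[1,1,1,1,1],"offset":[[-12,0,0],[-24,0,0],[-36,0,0],[-46,0,0],[-52,0,0]],"rot":[[0,0,0],[0,0,0],[0,0,0],[0,0,0],[0,0,0]]}'; python3 -m handwheel '{"gripper":[1,1,1,1,1],"offset":[[0,0,0],[0,0,0],[0,0,0],[0,0,0],[0,0,0]],"rot":[[0,0,0],[0,0,0],[0,0,0],[0,0,0],[0,0,0]]}'; python3 -m handwheel '{"gripper":[1,1,1,1,1],"offset":[[0,0,0],[0,0,0],[0,0,0],[0,0,0],[0,0,0]],"rot":[[0,0,0],[0,0,0],[0,0,0],[0,0,0],[0,0,0]]}'; python3 - <<'E'
from h import *
R=Rtool(0,0,-1); plan(np.array([520.8,4.1,196]),R)
for n in("scene","top"): cv2.imwrite(f"pics/{n}17.png",grab_frame(n)[:,:,::-1])
crop('pics/scene17.png','pics/s17.png',130,80,320,270,4)
print(state()['qvel'])
E
```

```text
time_s: 21.3
ee_pos: [520.7, 4.1, 145.4]
ee_rot: [-115.7, 90.0, 64.3]
force: [-0.6, 0.3, -2.0]
gripper_width: 38.7
time_s: 21.72
ee_pos: [521.1, 4.1, 197.9]
ee_rot: [-158.3, 89.9, 21.7]
force: [0.3, 0.1, -1.1]
gripper_width: 39.1
time_s: 22.13
ee_pos: [520.1, 4.0, 195.3]
ee_rot: [-21.0, 89.9, 159.0]
force: [1.1, 0.5, -1.5]
gripper_width: 39.0
time_s: 22.55
ee_pos: [520.5, 4.0, 195.9]
ee_rot: [-49.5, 89.9, 130.5]
force: [-0.8, -1.1, -1.9]
gripper_width: 38.6
t 22.55 tcp [520.51   4.04 195.93] F [-0.81 -1.11 -1.92] w 38.6 q [-0.85 14.17 98.28  0.05 67.59 89.15]
offset [-0.07 -0.06 -0.29] rot [-0.01  0.04  0.05] | 0.3019226612363458 0.060787644309606266
[ 0.02  0.01  0.08 -0.04  0.03  0.06]
```

View pics/s17.png

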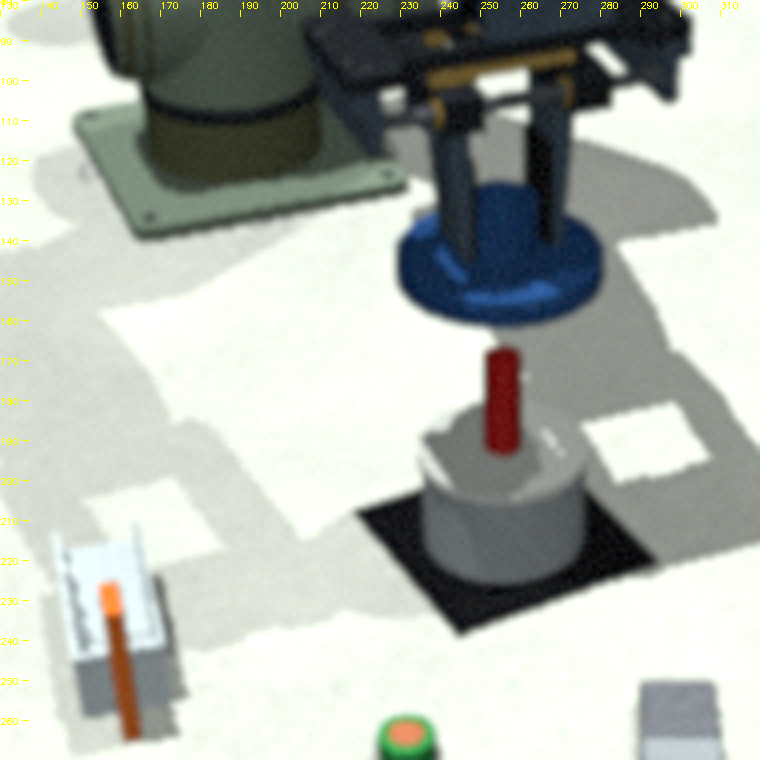

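View pics/top17.png

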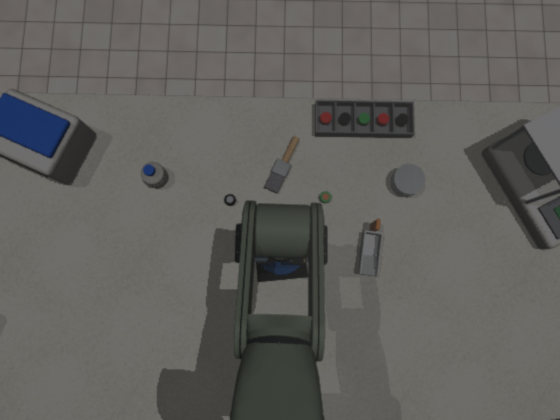

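The cover is held level at about (255,144) px, clear of the knob top at about (255,167). The white lid is seated level in the tin with its flange on the rim. The cup stands upright at about (155,245), and the bystanders have not moved. Handing in.

```bash
python3 -c "
from workcell import *
print(job_done())"
```

```text
the job is handed in; nothing more can be done
None
```

The task is done and handed in at about 22.7 s of robot time; `job_done()` gave no verdict, so what follows is from my own checks.

**What I did:** I took the cup by its handle and poured all six balls into the tin. I stood the cup upright about 6 mm from where it started. Then I carried the double lid over by the red knob, lowered it until it touched down, and let go. Last, I gripped the blue collar and lifted the cover alone.

**Last checks:**
- **Balls:** the top picture after pouring showed all six in the tin. They can't be seen now under the lid.
- **Inner lid:** contact came at the expected seated height, TCP 103.1 mm, measured as 50 mm above where I gripped it. In the final picture the flange sits evenly on the rim, and the knob top did not move when the cover came off.
- **Cover:** the jaws hold it at 38.6 mm on the 40 mm collar. The force reading is about 1.5–1.9 N, which fits its 130 g within the sensor noise. It looks level, with its collar about 205 mm above the bench, within 1 mm of the tin axis by robot reading and still.
- **Cup and bystanders:** the cup stands upright, and every bystander sits at the same place in the pictures as at the start.

**What disagreed:** the scene camera placed points about 1–2 pixels too low compared with the top camera. I used the top camera, whose reading of the cup handle matched the robot's position to within 0.5 mm. The jaws also read about 1 mm narrow on the knob and collar, and I did not find out why.

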